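# Slide a gutted power-supply case home, pack it with salvaged parts, cover it and clamp it

### The job

Slide the empty white power-supply case across the bench, without lifting it, until it sits fully home and square against both steel stops of the bay. Then put every salvaged coil and heat sink on the bench (there are two to four) into the case, lay the cover on so that it sits flat and seated, and swing the bay's clamp arm down until its rubber foot rests on the cover; let go of everything. Leave the hammer, the screw jar and the fan where they are.

Things in the scene. Friction and masses are not known exactly. Their poses are not given: they have to be found in the camera images.
- case: the empty open-topped white sheet-steel case, loose, 116 mm (its x) by 170 mm (its y) by 50 mm high, walls and floor 3 mm, about 0.5 kg (0.6 at most, sliding takes up to about 8 N); too wide to grasp, so push its sides. Black sockets mark its -y side, vent slots its -x side. Origin: centre of its underside, z up
- bay: the bay, fixed: a white outline with two steel stop bars 18 mm high, 12 mm thick. Origin: on the bench, where the case's origin lies when home; the case's x and y then lie along the bay's. +x stop: inner face at x = 58.5 mm, y = -70 to 70. +y stop: inner face at y = 85.5 mm, x = -47 to 47. -x and -y sides open. Clamp post 36 by 40 mm, 78 mm high, at x = 98, y = 50, beyond the +x stop
- clamp (a joint): the clamp arm's hinge, rad: 0 = arm level towards the bay's -x, its foot just on the seated cover (lower limit -0.15); 1.6 to 1.85 at the start = standing up, leaning slightly back. Stiff: it stays where it is left and takes about 2 N at the knob
- clamp_knob (a point): centre of the black ball, 26 mm across, at the free end of the clamp arm, to be pinched along the bay's y; it can turn between the fingers as it is led round its arc. It lies 145 mm along the arm from the hinge and 12 mm off the arm's line (above it when level). The arm is 12 mm wide, 10 mm thick; its rubber foot is 75 mm from the hinge and ends 13 mm below the arm's line
- clamp_hinge (a point): the axis of the clamp's hinge, which runs along the bay's y; it lies in the bay's frame at x = 95, y = 50, z = 66 mm
- cover: the case's loose cover, about 0.22 kg: a white plate 122 mm (its x) by 176 mm (its y) by 3 mm on a step 98 by 152 by 6 mm beneath, which drops inside the case walls (6 mm to spare each side). Origin: centre of the step's underside; seated, it is 44 mm above the case's underside and the plate rests on the rim, top 53 mm above the bench. Half a turn round is as good
- cover_handle (a point): centre of the grip bar of the cover's black handle, on the cover's z axis 33 mm above its origin: a bar 50 mm long along the cover's y, 12 mm wide, 12 mm high, with 18 mm free beneath it
- coil_a: a wound toroidal coil, a flat copper-coloured disc 40 mm across and 24 mm high, about 120 g, lying flat; origin: centre of its underside, z up along its axis. May be absent
- coil_b: a wound toroidal coil, a flat copper-coloured disc 40 mm across and 24 mm high, about 120 g, lying flat; origin: centre of its underside, z up along its axis. May be absent
- sink_a: a finned aluminium heat sink, a block 42 mm (its x) by 30 mm (its y) by 28 mm high, about 70 g, fins up; origin: centre of its underside. May be absent
- sink_b: a finned aluminium heat sink, a block 42 mm (its x) by 30 mm (its y) by 28 mm high, about 70 g, fins up; origin: centre of its underside. May be absent
- hammer: bystander: a hammer lying on the bench beyond the work; leave it alone
- jar: bystander: a clear screw jar 64 mm across, 85 mm high, beyond the work; leave it alone
- fan: bystander: a black square fan, 80 by 80 by 25 mm, beyond the bay; leave it alone
Things that resemble listed ones, but are neither listed nor needed, are in the scene too. What is shaped like the coil_b but green or turquoise is not meant. What is shaped like the sink_a but pink is not meant.

How it is judged:
By the outcome, as a careful person would: the job done as asked, in the order asked, and still so for the second after the job is handed in, with the robot touching nothing.
Of coil_a, coil_b, sink_a, sink_b only 2 to 4 are there at a start; the rules pass over those that are not, and their reading is None.
At some moment in a run one of coil_a, coil_b, sink_a, sink_b may be knocked a few centimetres aside while the robot is not near it.
Once in a run the grip may slacken for a moment while it holds something.
It also fails if it takes over 210 s, if anything falls off the work surface, if the arm or the gripper's body presses on something with over 40 N, if the wrist force passes 120 N, or if a joint passes its speed limit or range.

### The arm

A 7-joint arm with a two-finger parallel gripper is mounted at the origin on the work surface. World frame = base frame: x ahead of the robot, y to its left, z up, the work surface at z = 0. Lengths are in m, angles in rad, forces in N, time in s.
With the tool pointing down it reaches from about 0.425 to 0.95 m from the base axis. Payload 4.7 kg.
Tool frame: the origin (TCP) lies where the fingers leave the gripper's body, on its centre line; the fingertips stand 73 mm ahead of it and the grasp point (between the pads) lies ahead of it (r.grip_depth is the z of the grasp point in the tool frame, in m); z points along the fingers, y is the line along which they close (so a half turn about z gives the same grasp; the last joint's range is limited). The gripper opens to 85 mm and grips with 20 to 120 N. Pads are 22 mm wide; open, the fingers measure 114 mm over their backs; the gripper's body (76 mm by 85 mm) begins 54 mm behind the grasp point. The pads swing forward as they close: fully open they stand 13 mm farther back than shut.
Start: joints at [1.32, 0.469, -0.049, 1.532, 0.024, 1.141, -0.082], TCP at [0.149, -0.658, 0.304] pointing down, gripper open.
Joint ranges: [-2.59, 2.59], [-0.33, 1.99], [-1.39, 1.29], [0.1, 2.45], [-1.04, 4.18], [0.21, 1.99], [-2.66, 2.66]. Speed limits (rad/s): [2.57, 2.57, 3.14, 3.14, 3.14, 3.14, 3.14].

### API

Orientations are given as [roll, pitch, yaw] about the fixed x, y, z axes, in that order (R = Rz(yaw) Ry(pitch) Rx(roll)).
In Python, from station import r, get_image, calibration gives the robot as it stands. The module is installed in compiled form; this text tells all that it offers.
- The arm moves only by the tool step_arm, never from a script. Its argument "rows" is one flat list of numbers, 7 for each row, row after row: the shift along the tool's x, y, z in mm, then the turn, a rotation vector about the tool's x, y, z in degrees, then the opening, from 0 (shut) to 1 (fully open). In form: [x, y, z, ax, ay, az, fingers, x, y, z, ax, ay, az, fingers, ...]. A call has 1 to 12 rows; each row is the pose to reach, as a shift and turn from the pose commanded when the call began, along the tool's axes at that moment; what a row does not reach only later rows make up. A row lasts 1/12 s, in which the tool goes at most 41.7 mm and 7.16 degrees, less where a joint would pass 70% of its speed; a pose out of reach is approached as far as the arm can. A call with a gripper value outside its range is refused whole. The fingers move at their own pace and stop on an object; "squeeze" is the grip in N (left out, the last holds). Time passes only in rows, so rows that repeat a pose let the fingers close. It gives the time, the measured TCP pose, the force, the opening and the grip force at its end, in the units of the state.
- r.state(): the state, without advancing time (a new reading comes with each control period).
- get_image(name): name is "side" or "top" or "wrist"; returns the picture (420x560x3 uint8, blue, green, red); there is no depth.
- calibration(name): a dict with "camera_matrix" (3x3 intrinsics, pixels), "position" and "orientation" of the camera in the world; the wrist camera has in their place "mount" (4x4, takes a point from camera to tool coordinates, whose origin is the TCP and whose axes are the flange's). Camera axes: x right, y up, looking along -z (the intrinsics and any distortion apply to the point x, -y, -z); pixel columns grow to the right and rows downward; lengths in m; the calibration is good to about 2 mm. A picture is of the moment at which its call begins: read the wrist's pose just before it. calibration takes no time and is no camera call.
- r.close_job(): hands the job in; it is judged then, once.
The state is a dict: "clock": time; "qpos": joint angles; "qd": joint speeds; "tau": joint torques, N m; "tcp_pos": TCP position; "tool_rot": TCP orientation; "force": force on the tool from outside, world axes, zero at the start; "torque": the same for the moment, N m; "width": finger opening in m; "grasp_force": force on a finger pad.
Only numpy, scipy, OpenCV 4.12 (cv2) and the standard library are available. Lean on these libraries where they do the work, as an engineer would, in place of code of your own. Each camera call takes 0.05 s, during which the arm holds its last target. There are 200 camera calls.

## Working session

There is one attempt and no reset: what is moved stays moved. The work goes in short steps, Python scripts to look and compute and a tool call to move; the robot and the scene stay as the last step left them, time stands still between calls to the robot, and variables do not carry over. Pictures are saved under pics/ and viewed, at most 14 in all, crops included, and the job is handed in when it is done.

Besides the shell and the picture viewer there is one more tool, called after "Call:" as name(argument=value, ...) on one line, values as JSON. step_arm: Moves the arm, as the interface text tells. Its arguments: {"type":"object","properties":{"rows":{"type":"array"},"squeeze":{"type":"number"}},"required":["rows"]}

```bash
mkdir -p pics; python3 - <<'E'
from station import r,get_image,calibration
import cv2
for n in("side","top"):
    cv2.imwrite(f"pics/{n}0.png",get_image(n)); c=calibration(n);print(n,c)
print(calibration("wrist"),r.grip_depth,r.state())
E
```

```text
side {'camera_matrix': array([[499.1943503 ,   0.        , 278.76605184],
       [  0.        , 499.1943503 , 207.68019604],
       [  0.        ,   0.        ,   1.        ]]), 'position': array([0.2408525 , 0.9360592 , 0.82705093]), 'orientation': array([ 0.88723679,  0.02213496, -2.80324952])}
top {'camera_matrix': array([[455.49667743,   0.        , 283.84904577],
       [  0.        , 455.49667743, 206.72338888],
       [  0.        ,   0.        ,   1.        ]]), 'position': array([0.47162967, 0.09627763, 1.13210961]), 'orientation': array([ 0.10042507, -0.01795244, -1.56794863])}
{'camera_matrix': array([[296.72150512,   0.        , 284.15620603],
       [  0.        , 296.72150512, 209.97216095],
       [  0.        ,   0.        ,   1.        ]]), 'mount': array([[ 2.05436948e-05,  9.57234578e-01,  2.89312913e-01,
         7.40932375e-02],
       [ 1.00000000e+00, -1.94793895e-05, -6.55812276e-06,
        -1.86290348e-05],
       [-6.42022938e-07,  2.89312913e-01, -9.57234578e-01,
        -7.05982691e-02],
       [ 0.00000000e+00,  0.00000000e+00,  0.00000000e+00,
         1.00000000e+00]])} 0.0539 {'clock': 0.1, 'qpos': array([ 1.32009988,  0.46938178, -0.04857184,  1.53355809,  0.02409819,
        1.14098603, -0.08231441]), 'qd': array([ 0.0002431 , -0.00199628,  0.00040667, -0.0033198 ,  0.00190927,
        0.00061854, -0.00016785]), 'tau': array([ 2.21900341e-04, -5.11514246e+01, -4.70373337e-02, -2.38389784e+01,
        1.08163309e-02,  4.39608906e-03, -6.62566492e-06]), 'tcp_pos': array([ 0.14840925, -0.65808761,  0.30295895]), 'tool_rot': array([-3.13984611e+00,  6.83499162e-05,  2.21789376e-01]), 'force': array([-0.6169026 , -0.02159891, -0.74724101]), 'torque': array([-0.0412757 , -0.0228296 ,  0.00239093]), 'grasp_force': 0.0, 'width': 0.08527770295220825}
```

View pics/top0.png

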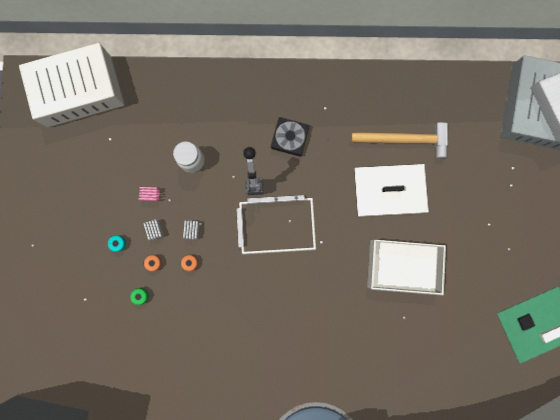

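View pics/side0.png

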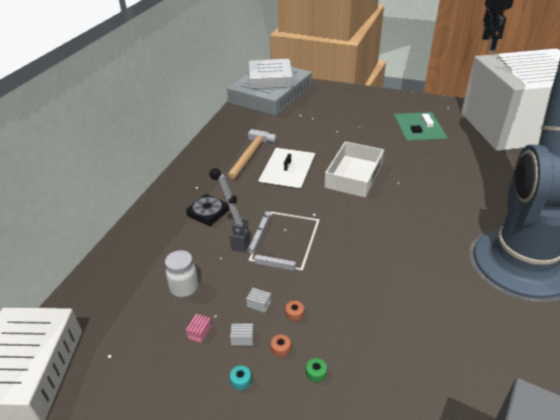

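```bash
cat > h.py <<'E'
import numpy as np,cv2
from scipy.spatial.transform import Rotation as R
from station import r,get_image,calibration
def cam(n,st=None):
    c=calibration(n);K=c["camera_matrix"]
    if n=="wrist":
        st=st or r.state();T=np.eye(4);T[:3,:3]=R.from_euler("xyz",st["tool_rot"]).as_matrix();T[:3,3]=st["tcp_pos"]
        T=T@c["mount"];return K,T[:3,3],T[:3,:3]
    return K,c["position"],R.from_euler("xyz",c["orientation"]).as_matrix()
def world(C,uv,z):
    K,p,M=C;uv=np.atleast_2d(np.array(uv,float))
    d=np.c_[(uv[:,0]-K[0,2])/K[0,0],-(uv[:,1]-K[1,2])/K[1,1],-np.ones(len(uv))]@M.T
    return p+d*((z-p[2])/d[:,2])[:,None]
def pix(C,P):
    K,p,M=C;q=(np.atleast_2d(P)-p)@M
    return np.c_[K[0,2]-K[0,0]*q[:,0]/q[:,2],K[1,2]+K[1,1]*q[:,1]/q[:,2]]
def tool(target,rot=None):
    "target TCP world (m) -> shift in tool axes mm from measured pose"
    st=r.state();M=R.from_euler("xyz",st["tool_rot"]).as_matrix()
    return np.round((M.T@(np.array(target)-st["tcp_pos"]))*1000,1)
E
python3 - <<'E'
import cv2
i=cv2.imread("pics/top0.png")
cv2.imwrite("pics/ta.png",cv2.resize(i[140:305,100:325],None,fx=3.5,fy=3.5,interpolation=cv2.INTER_CUBIC))
cv2.imwrite("pics/tb.png",cv2.resize(i[155:305,340:460],None,fx=4,fy=4,interpolation=cv2.INTER_CUBIC))
E
```

```text
(no output)
```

View pics/ta.png

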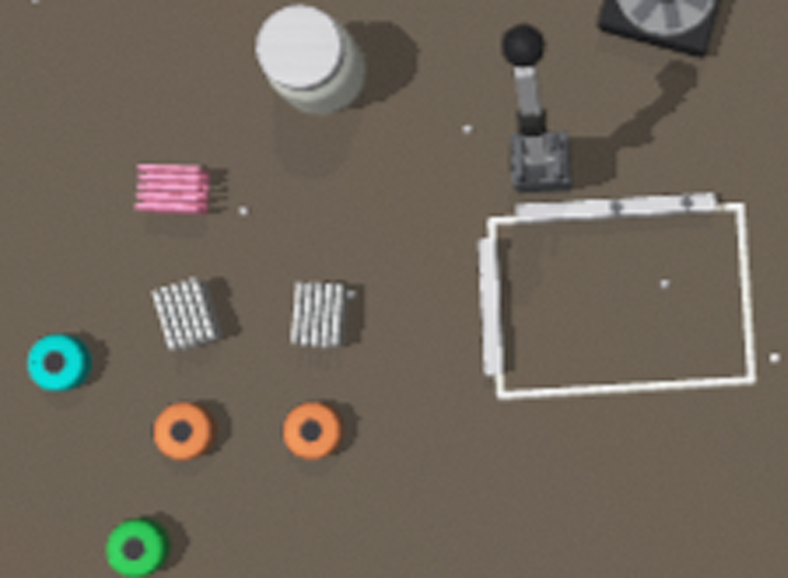

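View pics/tb.png

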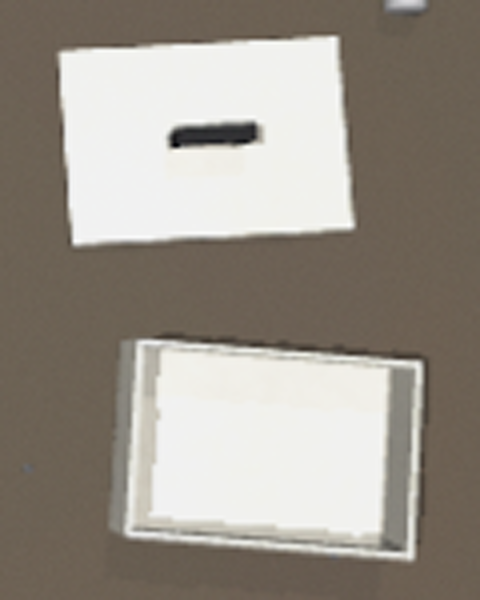

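```bash
cat > m0.py <<'E'
from h import *
C=cam("top")
def a(L): return (np.array(L,float)+.5)/3.5-.5+[100,140]
def b(L): return (np.array(L,float)+.5)/4-.5+[340,155]
def rect(n,P):
    e=[P[(i+1)%4]-P[i] for i in range(4)]
    print(n,"c",P.mean(0)[:2].round(4),"len",[round(np.linalg.norm(x),4) for x in e],"ang",[round(np.degrees(np.arctan2(x[1],x[0])),1) for x in e])
rect("bay",world(C,a([(491,220),(743,206),(753,380),(500,396)]),0))
rect("xstop top in/out",world(C,a([(517,219),(715,208),(714,194),(516,205)]),.018))
rect("ystop",world(C,a([(495,238),(502,374),(486,376),(479,239)]),.018))
rect("case",world(C,b([(134,339),(425,360),(413,560),(124,536)]),.05))
rect("cover",world(C,b([(59,51),(338,37),(354,228),(73,245)]),.009))
print("handle",world(C,b([(213,133)]),.039))
print("coils",world(C,a([(183,431),(312,431)]),.024))
rect("s1",world(C,a([(151,291),(196,278),(217,338),(172,349)]),.028))
rect("s2",world(C,a([(296,282),(344,284),(339,346),(290,345)]),.028))
print("knob",world(C,a([(522,45)]),.22),"jar",world(C,a([(299,46)]),.085))
E
python3 m0.py
```

```text
bay c [0.5391 0.0923] len [np.float64(0.1803), np.float64(0.1242), np.float64(0.1792), np.float64(0.1251)] ang [np.float64(-86.5), np.float64(-176.9), np.float64(93.8), np.float64(3.6)]
xstop top in/out c [0.6039 0.0971] len [np.float64(0.1394), np.float64(0.01), np.float64(0.1396), np.float64(0.0099)] ang [np.float64(-86.5), np.float64(4.0), np.float64(93.5), np.float64(-175.3)]
ystop c [0.5332 0.1841] len [np.float64(0.0952), np.float64(0.0112), np.float64(0.0958), np.float64(0.0112)] ang [np.float64(-176.4), np.float64(97.3), np.float64(3.7), np.float64(-86.1)]
case c [ 0.4394 -0.2177] len [np.float64(0.1742), np.float64(0.118), np.float64(0.1712), np.float64(0.116)] ang [np.float64(-93.9), np.float64(174.7), np.float64(85.4), np.float64(-3.9)]
cover c [ 0.6292 -0.1917] len [np.float64(0.1764), np.float64(0.1208), np.float64(0.176), np.float64(0.1222)] ang [np.float64(-86.7), np.float64(-176.9), np.float64(93.7), np.float64(3.4)]
handle [[ 0.62917483 -0.18820536  0.039     ]]
coils [[0.44647993 0.39338111 0.024     ]
 [0.44669634 0.30512398 0.024     ]]
s1 c [0.5266 0.3942] len [np.float64(0.0319), np.float64(0.0442), np.float64(0.0315), np.float64(0.0429)] ang [np.float64(-73.4), np.float64(-159.2), np.float64(104.1), np.float64(21.5)]
s2 c [0.5268 0.3026] len [np.float64(0.0331), np.float64(0.0429), np.float64(0.0337), np.float64(0.0436)] ang [np.float64(-92.2), np.float64(176.7), np.float64(89.0), np.float64(-4.0)]
knob [[0.67414166 0.1518258  0.22      ]] jar [[0.70242396 0.30827741 0.085     ]]
```

```bash
cat >> h.py <<'E'
def go(x,y,z,yawdeg):
    "shift (mm) and turn (deg) in tool axes to TCP x,y,z (m), straight down, yaw deg"
    st=r.state();A=R.from_euler("xyz",st["tool_rot"]);B=R.from_euler("xyz",[np.pi,0,np.radians(yawdeg)])
    print("shift",tool([x,y,z]),"turn",(A.inv()*B).as_rotvec(degrees=True).round(1))
BAY=np.array([.539,.0927]);BY=3.6
def bay(x,y):
    c,s=np.cos(np.radians(BY)),np.sin(np.radians(BY));return BAY+np.array([[c,-s],[s,c]])@[x,y]
def S():
    s=r.state();print(s["clock"],s["tcp_pos"].round(4),s["tool_rot"].round(3),s["force"].round(1),s["width"],s["qpos"].round(2))
E
python3 -c "
from h import *
go(.4457,-.1344,.15,-4.3)"
```

```text
shift [ 405.2 -445.2  153.7] turn [-0.1  0.  17. ]
```

Call:
step_arm(rows=[405,-445,154,-0.1,0,17,0.4,405,-445,154,-0.1,0,17,0.4,405,-445,154,-0.1,0,17,0.4,405,-445,154,-0.1,0,17,0.4,405,-445,154,-0.1,0,17,0.4,405,-445,154,-0.1,0,17,0.4,405,-445,154,-0.1,0,17,0.4,405,-445,154,-0.1,0,17,0.4,405,-445,154,-0.1,0,17,0.4,405,-445,154,-0.1,0,17,0.4,405,-445,154,-0.1,0,17,0.4,405,-445,154,-0.1,0,17,0.4], squeeze=20)

```text
clock: 1.1
tcp_pos: [0.3882, -0.2355, 0.1796]
tool_rot: [3.14, -0.0, -0.075]
force: [1.3, 0.4, -0.3]
width: 0.0339
grasp_force: 0.0
```

```bash
python3 -c "
from h import *
S();go(.4457,-.1344,.15,-4.3)"
```

```text
1.1 [ 0.3882 -0.2355  0.1796] [ 3.14  -0.    -0.075] [ 1.3  0.4 -0.3] 0.03387073847788408 [ 0.61  0.29 -0.19  2.16  0.08  0.7  -1.28]
shift [  49.8 -105.2   29.4] turn [ 0.1 -0.  -0. ]
```

Call:
step_arm(rows=[50,-105,29,0,0,0,0.4,50,-105,29,0,0,0,0.4,50,-105,29,0,0,0,0.4,50,-105,29,0,0,0,0.4,50,-105,29,0,0,0,0.4])

```text
clock: 1.52
tcp_pos: [0.446, -0.1341, 0.1501]
tool_rot: [3.141, 0.001, -0.069]
force: [0.1, -0.7, -0.0]
width: 0.0342
grasp_force: 0.0
```

```bash
python3 -c "
from h import *
S();go(.4457,-.1344,.096,-4.3)
im=get_image('wrist');cv2.imwrite('pics/w1.png',im)"
```

```text
1.5167 [ 0.446  -0.1341  0.1501] [ 3.141e+00  1.000e-03 -6.900e-02] [ 0.1 -0.7 -0. ] 0.03424112862319731 [ 0.39  0.36 -0.22  2.15  0.13  0.65 -1.56]
shift [-0.3  0.3 54.1] turn [0.  0.1 0.3]
```

View pics/w1.png

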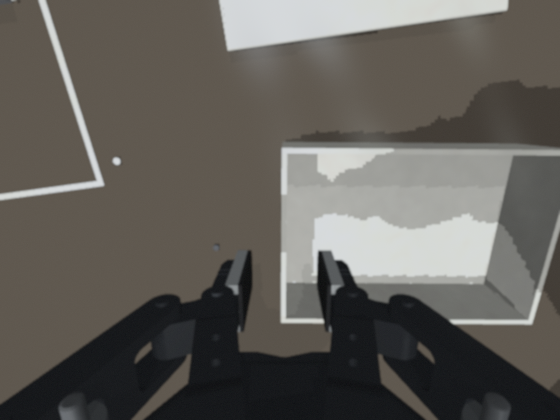

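Call:
step_arm(rows=[0,0,28,0,0,0,0.4,0,0,54,0,0,0,0.4,0,0,54,0,0,0,0.4,0,0,54,0,0,0,0,0,0,54,0,0,0,0,0,0,54,0,0,0,0,0,0,54,0,0,0,0,0,0,54,0,0,0,0,0,0,54,0,0,0,0], squeeze=25)

```text
clock: 2.32
tcp_pos: [0.446, -0.1371, 0.0981]
tool_rot: [3.139, -0.002, -0.076]
force: [-1.8, -0.7, 6.8]
width: 0.0023
grasp_force: 29.2
```

```bash
python3 -c "
from h import *
S();p=bay(-60,83.5-15);print(p);go(p[0],p[1],.096,3.6)"
```

```text
2.3167 [ 0.446  -0.1371  0.0981] [ 3.139e+00 -2.000e-03 -7.600e-02] [-1.8 -0.7  6.8] 0.002280892594165816 [ 0.36  0.45 -0.19  2.18  0.17  0.52 -1.6 ]
[-63.64375429  64.69009973]
shift [-68811.6 -59790.7   -304. ] turn [ 0.2 -0.1 -7.9]
```

```bash
python3 -c "
from h import *
p=bay(-.060,.0685);print(p);go(p[0],p[1],.097,3.6)"
```

```text
[0.47481725 0.1572974 ]
shift [   6.5 -295.7    0.3] turn [ 0.2 -0.1 -7.9]
```

Call:
step_arm(rows=[0.3,-6,-1,0,0,0,0,0.6,-18,-1,0,0,-0.4,0,1,-31,-1,0,0,-0.8,0,1.3,-45,-1,0,0,-1.2,0,1.6,-59,-1,0,0,-1.6,0,2,-73,-1,0,0,-2,0,2.3,-87,-1,0,0,-2.4,0,2.6,-101,-1,0,0,-2.8,0,2.9,-115,-1,0,0,-3.2,0,3.2,-129,-1,0,0,-3.6,0,3.4,-139,-1,0,0,-4,0,3.5,-145,-1,0,0,-4,0])

```text
clock: 3.32
tcp_pos: [0.4602, 0.0093, 0.098]
tool_rot: [3.139, -0.001, -0.003]
force: [-0.9, -4.9, 6.9]
width: 0.0025
grasp_force: 29.1
```

```bash
python3 -c "
from h import *
S();p=bay(-.060,.0685);print(p);go(p[0],p[1],.097,3.6)"
```

```text
3.3167 [0.4602 0.0093 0.098 ] [ 3.139e+00 -1.000e-03 -3.000e-03] [-0.9 -4.9  6.9] 0.002452423695108331 [ 0.06  0.44 -0.21  2.19  0.19  0.52 -1.87]
[0.47481725 0.1572974 ]
shift [  14.2 -148.1    0.8] turn [ 0.1 -0.1 -3.7]
```

Call:
step_arm(rows=[0.8,-8,0,0,0,-0.2,0,2,-20,0,0,0,-0.5,0,3.3,-34,0,0,0,-0.9,0,4.6,-48,0,0,0,-1.2,0,6,-62,0,0,0,-1.6,0,7.4,-76,0,0,0,-2,0,8.7,-90,0,0,0,-2.4,0,10,-104,0,0,0,-2.8,0,11.4,-118,0,0,0,-3.2,0,12.8,-132,0,0,0,-3.6,0,14,-142,0,0,0,-3.7,0,14,-147,0,0,0,-3.7,0])

```text
clock: 4.32
tcp_pos: [0.4752, 0.1553, 0.098]
tool_rot: [3.139, -0.001, 0.06]
force: [0.5, -6.1, 9.0]
width: 0.0027
grasp_force: 29.6
```

```bash
cat >m1.py <<'E'
from h import *
import sys
im=get_image("top");cv2.imwrite(sys.argv[1],cv2.resize(im[150:310,220:370],None,fx=3.7,fy=3.7,interpolation=cv2.INTER_CUBIC))
S()
E
python3 m1.py pics/t2.png;python3 -c "
from h import *
p=bay(-.003,.0805);print(p);go(p[0],p[1],.097,3.6)"
```

```text
4.3667 [0.4752 0.1561 0.0981] [ 3.14e+00 -2.00e-03  6.10e-02] [ 1.  -2.1  7.6] 0.0025928924174791284 [-0.22  0.49 -0.22  2.1   0.2   0.57 -2.1 ]
[0.53095128 0.17285278]
shift [ 56.7 -13.3   1.1] turn [ 0.1 -0.1 -0.1]
```

View pics/t2.png

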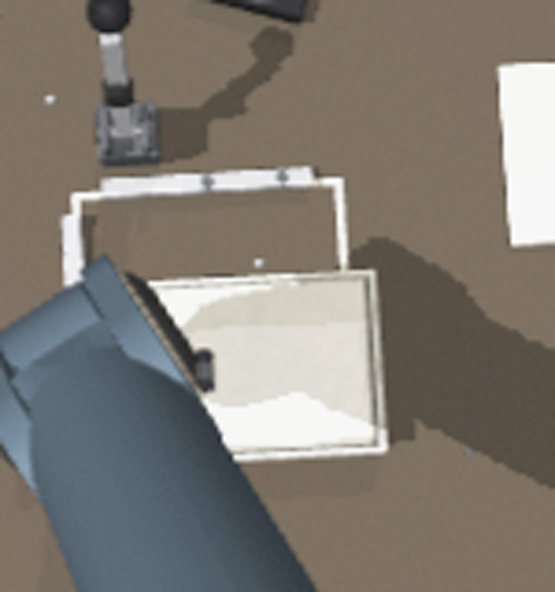

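```bash
python3 -c "
from h import *
C=cam('top')
P=world(C,(np.array([(375,271),(387,452),(150,282),(232,460)],float)+.5)/3.7-.5+[220,150],.05)[:,:2]
print(P);e=P[0]-P[1];print(np.linalg.norm(e),np.degrees(np.arctan2(e[1],e[0])))
e=P[2]-P[0];print(np.degrees(np.arctan2(e[1],e[0]))-90)
c,s=np.cos(np.radians(BY)),np.sin(np.radians(BY))
print((P-BAY)@np.array([[c,-s],[s,c]]))"
```

```text
[[ 0.54245871 -0.01146524]
 [ 0.42696831 -0.0185081 ]
 [ 0.53480371  0.13328142]
 [ 0.42171997  0.08026321]]
0.11570494648981754 3.489705562837585
3.0272967100846273
[[-0.0030887  -0.10417686]
 [-0.11879343 -0.10395413]
 [-0.00163988  0.04076483]
 [-0.11782952 -0.00504818]]
```

Call:
step_arm(rows=[3,-1,0,0,0,0,0,9,-2,0,0,0,0,0,16,-3,0,0,0,0,0,24,-4,0,0,0,0,0,32,-5,0,0,0,0,0,40,-6,0,0,0,0,0,47,-7,0,0,0,0,0,53,-8,0,0,0,0,0,56,-9,0,0,0,0,0,56,-9,0,0,0,0,0,56,-9,0,0,0,0,0])

```text
clock: 5.28
tcp_pos: [0.5286, 0.1674, 0.098]
tool_rot: [3.139, 0.003, 0.059]
force: [-4.3, -2.0, 11.1]
width: 0.0025
grasp_force: 29.9
```

Call:
step_arm(rows=[0,0,0,0,0,0,0.3,0,0,0,0,0,0,0.3,0,0,0,0,0,0,0.3,0,0,-80,0,0,0,0,0,0,-80,0,0,0,0,0,0,-80,0,0,0,0,0,0,-80,0,0,0,0,0,0,-80,0,0,0,0])

```text
clock: 5.95
tcp_pos: [0.5296, 0.1672, 0.1769]
tool_rot: [3.14, 0.0, 0.06]
force: [-1.6, -0.1, -0.2]
width: -0.0
grasp_force: 0.0
```

```bash
python3 -c "
from h import *
S()
im=get_image('wrist');cv2.imwrite('pics/w2.png',im)
p=bay(.030,.0);print(p);go(p[0],p[1],.150,3.6)"
```

```text
5.95 [0.5296 0.1672 0.1769] [3.14 0.   0.06] [-1.6 -0.1 -0.2] -3.130220643971812e-05 [-0.18  0.44 -0.25  1.93  0.15  0.79 -2.03]
[0.5689408  0.09458372]
shift [35.5 74.5 26.2] turn [ 0.1  0.1 -0.2]
```

View pics/w2.png

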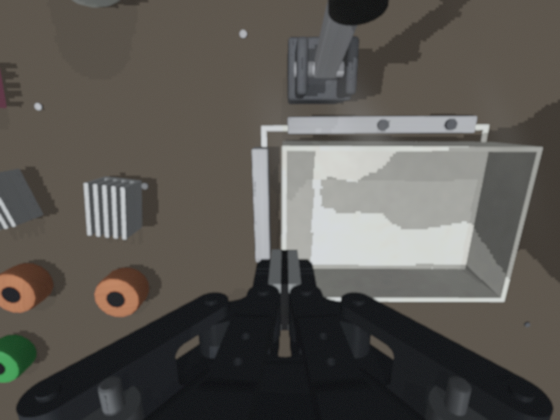

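```bash
python3 -c "
from h import *
p=bay(.025,-.025);print(p);go(p[0],p[1],.150,3.6)"
```

```text
[0.56552043 0.06931909]
shift [30.5 99.5 26.3] turn [ 0.1  0.1 -0.2]
```

Call:
step_arm(rows=[15,50,10,0,0,0,0,30,100,26,0,0,0,0,30,100,26,0,0,0,0,30,100,26,0,0,0,0,30,100,60,0,0,0,0,30,100,79,0,0,0,0,30,100,79,0,0,0,0,33,100,79,0,0,0,0,36,100,79,0,0,0,0,39,100,79,0,0,0,0,42,100,79,0,0,0,0,45,100,79,0,0,0,0])

```text
clock: 7.0
tcp_pos: [0.5809, 0.0702, 0.0994]
tool_rot: [3.14, 0.0, 0.06]
force: [-3.3, 0.6, 1.7]
width: 0.0004
grasp_force: 1.5
```

Call:
step_arm(rows=[1,0,0,0,0,0,0,2,0,0,0,0,0,0,3,0,0,0,0,0,0,4,0,0,0,0,0,0])

```text
clock: 7.33
tcp_pos: [0.5845, 0.0702, 0.0985]
tool_rot: [3.14, 0.001, 0.06]
force: [-3.2, 0.1, 1.5]
width: -0.0
grasp_force: 1.5
```

Call:
step_arm(rows=[1,0,0,0,0,0,0,2,0,0,0,0,0,0,3,0,0,0,0,0,0,4,0,0,0,0,0,0])

```text
clock: 7.67
tcp_pos: [0.5868, 0.0703, 0.098]
tool_rot: [3.139, 0.006, 0.06]
force: [-9.7, -0.8, 5.8]
width: -0.0002
grasp_force: 4.7
```

Call:
step_arm(rows=[1,0,0,0,0,0,0,2,0,0,0,0,0,0,3,0,0,0,0,0,0,3,0,0,0,0,0,0])

```text
clock: 8.0
tcp_pos: [0.5874, 0.0705, 0.0976]
tool_rot: [3.138, 0.011, 0.06]
force: [-13.7, -0.2, 7.9]
width: 0.0
grasp_force: 6.6
```

Call:
step_arm(rows=[-25,0,0,0,0,0,0,-50,-10,0,0,0,0,0,-50,-40,0,0,0,0,0,-50,-68,0,0,0,0,0,-50,-75,0,0,0,0,0,-50,-80,0,0,0,0,0,-50,-83,0,0,0,0,0,-50,-86,0,0,0,0,0,-50,-89,0,0,0,0,0])

```text
clock: 8.75
tcp_pos: [0.5374, 0.1542, 0.0982]
tool_rot: [3.138, -0.0, 0.057]
force: [-0.5, -3.0, 1.7]
width: 0.0002
grasp_force: 1.5
```

Call:
step_arm(rows=[0,-2,0,0,0,0,0,0,-4,0,0,0,0,0,0,-6,0,0,0,0,0,0,-6,0,0,0,0,0])

```text
clock: 9.08
tcp_pos: [0.5363, 0.1626, 0.0982]
tool_rot: [3.14, -0.0, 0.059]
force: [-0.0, -1.9, 0.9]
width: -0.0001
grasp_force: 1.1
```

Call:
step_arm(rows=[0,-1,0,0,0,0,0,0,-3,0,0,0,0,0,0,-5,0,0,0,0,0,0,-5,0,0,0,0,0])

```text
clock: 9.42
tcp_pos: [0.5362, 0.1638, 0.0982]
tool_rot: [3.134, 0.001, 0.057]
force: [-0.8, -9.6, 4.6]
width: 0.0
grasp_force: 4.6
```

Call:
step_arm(rows=[0,-1,0,0,0,0,0,0,-2,0,0,0,0,0,0,-3,0,0,0,0,0,0,-3,0,0,0,0,0])

```text
clock: 9.75
tcp_pos: [0.5362, 0.165, 0.0983]
tool_rot: [3.132, 0.002, 0.056]
force: [-0.8, -11.8, 6.4]
width: 0.0
grasp_force: 6.6
```

Call:
step_arm(rows=[0,-2,0,0,0,0,0,0,-4,0,0,0,0,0,0,-4,0,0,0,0,0,0,-4,0,0,0,0,0,0,15,0,0,0,0,0,0,15,0,0,0,0,0,0,45,-45,0,0,0,0,0,90,-60,0,0,0,0,0,90,-60,0,0,0,0,-80,90,-60,0,0,0,0,-80,90,-60,0,0,0,0,-80,90,-60,0,0,0,0])

```text
clock: 10.75
tcp_pos: [0.4522, 0.0757, 0.1568]
tool_rot: [3.138, 0.011, 0.062]
force: [-1.0, 0.2, -1.0]
width: -0.0004
grasp_force: 0.0
```

```bash
python3 m1.py pics/t3.png; python3 -c "
from h import *
im=get_image('wrist');cv2.imwrite('pics/w3.png',im)"
```

```text
10.8 [0.4567 0.0765 0.1577] [3.14  0.005 0.062] [ 1.2  0.7 -0.1] 2.374779681640062e-05 [-0.05  0.34 -0.25  2.15  0.14  0.67 -1.9 ]
```

View pics/w3.png

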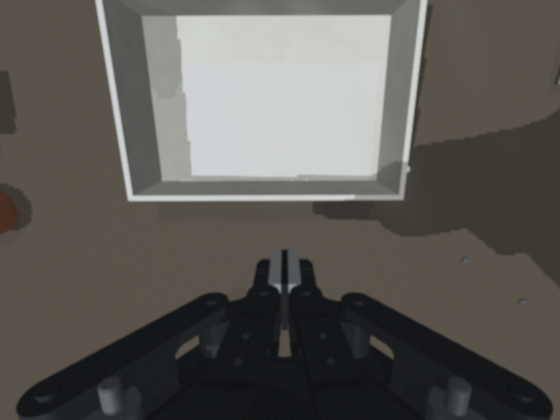

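```bash
python3 -c "
from h import *
go(.48,.23,.30,3.6)"
```

```text
shift [  29.5 -151.2 -141.7] turn [ 0.1  0.  -0.1]
```

Call:
step_arm(rows=[29,-151,-142,0,0,0,1,29,-151,-142,0,0,0,1,29,-151,-142,0,0,0,1,29,-151,-142,0,0,0,1,29,-151,-142,0,0,0,1,29,-151,-142,0,0,0,1,29,-151,-142,0,0,0,1,29,-151,-142,0,0,0,1])

```text
clock: 11.52
tcp_pos: [0.4815, 0.2291, 0.2997]
tool_rot: [3.14, 0.0, 0.06]
force: [-0.2, -0.0, -0.6]
width: 0.0852
grasp_force: 0.0
```

```bash
python3 -c "
from h import *
S()
im=get_image('wrist');cv2.imwrite('pics/w4.png',im);cv2.imwrite('pics/w4b.png',cv2.resize(im,(800,600),interpolation=cv2.INTER_CUBIC))"; python3 m1.py pics/t4.png
```

```text
11.5167 [0.4815 0.2291 0.2997] [3.14 0.   0.06] [-0.2 -0.  -0.6] 0.08519206471365702 [-0.26  0.26 -0.32  1.86  0.1   1.04 -2.13]
11.6167 [0.4812 0.2275 0.2988] [3.139e+00 2.000e-03 5.800e-02] [-0.2 -0.7  0.3] 0.08487900750345118 [-0.26  0.26 -0.32  1.86  0.1   1.04 -2.13]
```

View pics/w4b.png

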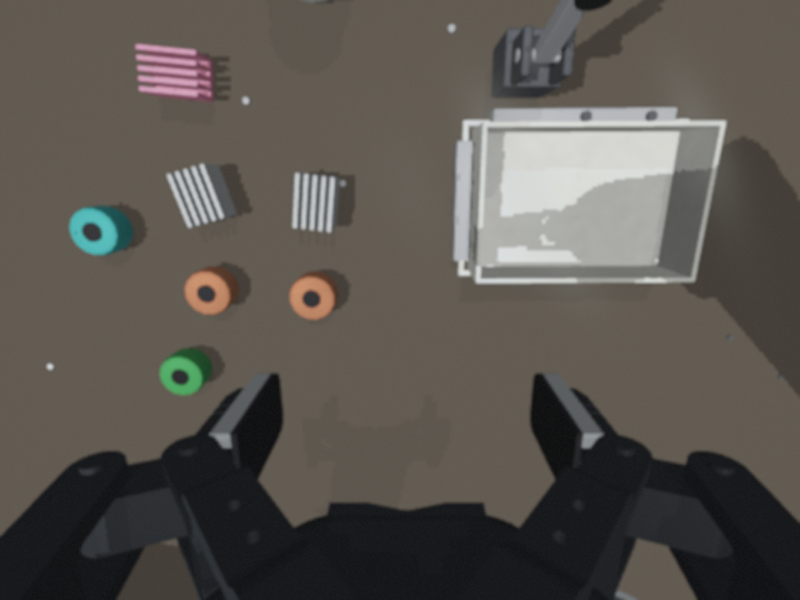

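```bash
cat > m4.py <<'E'
from h import *
st=dict(tcp_pos=np.array([.4815,.2291,.2997]),tool_rot=np.array([3.14,0,.06]))
C=cam("wrist",st)
def w(L,z): return world(C,(np.array(L,float)+.5)*.7-.5,z)[:,:2]
c,s=np.cos(np.radians(BY)),np.sin(np.radians(BY));B=np.array([[c,-s],[s,c]])
def tb(P): return ((P-BAY)@B*1000).round(1)
print("case",tb(w([(483,122),(726,121),(695,283),(475,282)],.05)))
print("xstop",tb(w([(494,121),(676,119)],.018)),"ystop",tb(w([(473,141),(466,260)],.018)))
print("coils",w([(208,292),(312,298)],.024))
for L in([(167,176),(205,164),(224,217),(189,228)],[(294,173),(336,176),(332,233),(293,230)]):
    P=w(L,.028);print(P.mean(0),[np.degrees(np.arctan2(*(P[i]-P[(i+1)%4])[::-1])).round(1) for i in range(4)],[np.linalg.norm(P[i]-P[(i+1)%4]).round(4) for i in range(4)])
E
python3 m4.py
```

```text
case [[ 58.7  85.3]
 [ 58.9 -85. ]
 [-58.3 -86.1]
 [-56.9  85.8]]
xstop [[ 62.7  71.4]
 [ 63.8 -68.7]] ystop [[ 48.3  86.9]
 [-46.   88.8]]
coils [[0.44823272 0.39502672]
 [0.44815898 0.3070666 ]]
[0.52708919 0.39645927] [np.float64(109.6), np.float64(16.9), np.float64(-69.9), np.float64(-161.1)] [np.float64(0.0319), np.float64(0.0413), np.float64(0.0304), np.float64(0.0415)]
[0.52736658 0.30452246] [np.float64(89.5), np.float64(-3.5), np.float64(-91.0), np.float64(178.0)] [np.float64(0.0324), np.float64(0.0443), np.float64(0.0313), np.float64(0.044)]
```

View pics/t4.png

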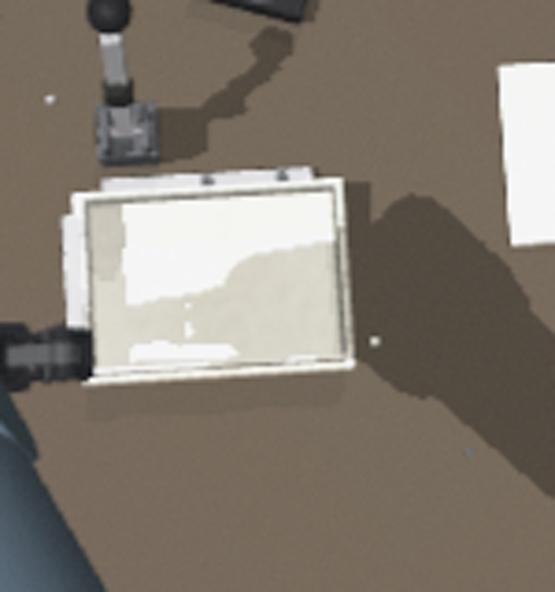

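```bash
cat > d.py <<'E'
from h import *
def detect(im,C):
    hsv=cv2.cvtColor(im,cv2.COLOR_BGR2HSV)
    ok=np.ones(im.shape[:2],np.uint8)
    for name,m,z in(("coil",cv2.inRange(hsv,(4,120,90),(18,255,255)),.024),("sink",cv2.inRange(hsv,(0,0,140),(180,45,255)),.028)):
        m=cv2.morphologyEx(m,cv2.MORPH_CLOSE,np.ones((5,5)))
        for c in cv2.findContours(m,cv2.RETR_EXTERNAL,cv2.CHAIN_APPROX_NONE)[0]:
            a=cv2.contourArea(c)
            if a<150: continue
            P=world(C,c[:,0,:],z)[:,:2].astype(np.float32)
            (x,y),(w,h),an=cv2.minAreaRect(P*1000)
            if max(w,h)>60 or min(w,h)<20: continue
            if w<h: an+=90
            print(name,round(x/1000,4),round(y/1000,4),round(w),round(h),"long axis deg",round((an+90)%180-90,1))
if __name__=="__main__":
    S();s=r.state();detect(get_image("wrist"),cam("wrist",s))
E
python3 - <<'E'
from d import *
st=dict(tcp_pos=np.array([.4815,.2291,.2997]),tool_rot=np.array([3.14,0,.06]))
detect(cv2.imread("pics/w4.png"),cam("wrist",st));print()
detect(cv2.imread("pics/top0.png"),cam("top"))
go(.505,.304,.20,-2.5)
E
```

```text
sink 0.5281 0.3052 32 43 long axis deg -3.9
sink 0.5277 0.3974 43 32 long axis deg 18.3

coil 0.4474 0.3047 36 39 long axis deg -89.8
coil 0.4461 0.3932 38 38 long axis deg 1.7
sink 0.2773 -0.5637 23 52 long axis deg -69.8
sink 0.5266 0.3001 39 43 long axis deg -3.8
sink 0.5269 0.3956 44 32 long axis deg 18.4
shift [ 28.4 -75.2  98.5] turn [0.2 0.1 5.8]
```

```bash
sed -i 's/(4,120,90),(18,255,255)/(2,90,60),(18,255,255)/' d.py; python3 - <<'E'
from d import *
go(.5275,.3045,.076,-3.8)
E
```

```text
shift [ 51.2 -74.8 222.5] turn [0.2 0.1 7.1]
```

Call:
step_arm(rows=[25,-37,40,0,0,3.5,0.65,51,-75,80,0,0,7,0.65,51,-75,120,0,0,7,0.65,51,-75,150,0,0,7,0.65,51,-75,150,0,0,7,0.65,51,-75,185,0,0,7,0.65,51,-75,215,0,0,7,0.65,51,-75,222,0,0,7,0.65,51,-75,222,0,0,7,0.65,51,-75,222,0,0,7,0,51,-75,222,0,0,7,0,51,-75,222,0,0,7,0], squeeze=40)

```text
clock: 12.62
tcp_pos: [0.529, 0.3068, 0.0803]
tool_rot: [-3.141, -0.004, -0.063]
force: [-0.4, 0.4, -1.0]
width: 0.0293
grasp_force: 39.6
```

Call:
step_arm(rows=[0,0,0,0,0,0,0,0,0,0,0,0,0,0,0,0,0,0,0,0,0,0,0,-30,0,0,0,0,0,0,-70,0,0,0,0,0,0,-110,0,0,0,0,0,0,-120,0,0,0,0,0,0,-120,0,0,0,0])

```text
clock: 13.28
tcp_pos: [0.5293, 0.3077, 0.2027]
tool_rot: [-3.138, -0.008, -0.063]
force: [-0.2, 0.5, -0.1]
width: 0.0293
grasp_force: 39.8
```

```bash
python3 - <<'E'
from d import *
S();p=bay(.027,-.044);go(p[0],p[1],.196,3.6)
E
```

```text
13.2833 [0.5293 0.3077 0.2027] [-3.138 -0.008 -0.063] [-0.2  0.5 -0.1] 0.02930235493673845 [-0.38  0.48 -0.29  1.78  0.17  0.89 -2.38]
shift [ 55.4 254.2   6.3] turn [-0.2 -0.4 -7.2]
```

Call:
step_arm(rows=[10,40,0,0,0,-2,0,22,80,0,0,0,-4,0,30,120,0,0,0,-6,0,40,160,0,0,0,-7.2,0,50,200,0,0,0,-7.2,0,55,240,2,0,0,-7.2,0,55,254,4,0,0,-7.2,0,55,254,6,0,0,-7.2,0,55,254,6,0,0,-7.2,0,55,254,6,0,0,-7.2,0])

```text
clock: 14.12
tcp_pos: [0.5659, 0.0509, 0.1916]
tool_rot: [3.141, 0.002, 0.065]
force: [-0.2, -0.6, -0.0]
width: 0.0289
grasp_force: 39.9
```

```bash
python3 - <<'E'
from d import *
S();p=bay(.027,-.044);go(p[0],p[1],.084,3.6)
E
```

```text
14.1167 [0.5659 0.0509 0.1916] [3.141e+00 2.000e-03 6.500e-02] [-0.2 -0.6 -0. ] 0.028895670373883856 [ 0.05  0.44 -0.28  1.89  0.16  0.84 -1.81]
shift [  2.9   0.5 107.6] turn [0.  0.1 0.1]
```

Call:
step_arm(rows=[3,0,35,0,0,0,0,3,0,70,0,0,0,0,3,0,95,0,0,0,0,3,0,106,0,0,0,0,3,0,107,0,0,0,0,3,0,107,0,0,0,0,3,0,107,0,0,0,0.5,3,0,107,0,0,0,0.5,3,0,107,0,0,0,0.5,3,0,70,0,0,0,0.5,3,0,30,0,0,0,0.5,3,0,-10,0,0,0,0.5])

```text
clock: 15.12
tcp_pos: [0.5692, 0.0496, 0.204]
tool_rot: [3.14, 0.001, 0.063]
force: [1.0, -0.7, -0.5]
width: 0.0424
grasp_force: 0.0
```

```bash
python3 - <<'E'
from d import *
S();go(.49,.37,.20,18)
E
```

```text
15.1167 [0.5692 0.0496 0.204 ] [3.14e+00 1.00e-03 6.30e-02] [ 1.  -0.7 -0.5] 0.042436849816088806 [ 0.06  0.43 -0.28  1.87  0.15  0.87 -1.81]
shift [ -58.9 -324.8    3.5] turn [  0.1   0.1 -14.4]
```

Call:
step_arm(rows=[-7,-40,-20,0,0,-2,0.65,-14,-80,-20,0,0,-4,0.65,-21,-120,-20,0,0,-6,0.65,-28,-160,-20,0,0,-8,0.65,-36,-200,-20,0,0,-10,0.65,-43,-240,-20,0,0,-12,0.65,-52,-280,-20,0,0,-14,0.65,-59,-318,-20,0,0,-14.4,0.65,-59,-325,-20,0,0,-14.4,0.65,-59,-325,-20,0,0,-14.4,0.65,-59,-325,-20,0,0,-14.4,0.65])

```text
clock: 16.03
tcp_pos: [0.4905, 0.3698, 0.2221]
tool_rot: [3.139, -0.0, 0.315]
force: [0.2, -1.2, -0.9]
width: 0.0554
grasp_force: 0.0
```

```bash
python3 d.py; python3 -c "
from h import *
go(.5275,.3968,.076,18.3)"
```

```text
16.0333 [0.4905 0.3698 0.2221] [ 3.139 -0.     0.315] [ 0.2 -1.2 -0.9] 0.05540055203318425 [-0.42  0.48 -0.41  1.75  0.23  0.96 -2.17]
coil 0.4511 0.3127 44 37 long axis deg 2.8
coil 0.4505 0.3965 44 39 long axis deg 3.2
sink 0.528 0.3975 44 32 long axis deg 18.1
shift [ 43.3 -16.2 145.9] turn [ 0.2  0.  -0.4]
```

Call:
step_arm(rows=[22,-8,30,0,0,0,0.65,44,-16,60,0,0,0,0.65,44,-16,90,0,0,0,0.65,44,-16,120,0,0,0,0.65,44,-16,143,0,0,0,0.65,44,-16,146,0,0,0,0.65,44,-16,146,0,0,0,0.65,44,-16,146,0,0,0,0,44,-16,146,0,0,0,0,44,-16,146,0,0,0,0,44,-16,146,0,0,0,0,44,-16,146,0,0,0,0])

```text
clock: 17.08
tcp_pos: [0.5285, 0.3995, 0.0783]
tool_rot: [3.141, -0.004, 0.314]
force: [0.5, -0.3, 7.0]
width: 0.0293
grasp_force: 41.3
```

Call:
step_arm(rows=[0,0,0,0,0,0,0,0,0,-30,0,0,0,0,0,0,-70,0,0,0,0,0,0,-110,0,0,0,0,0,0,-120,0,0,0,0,0,0,-120,0,0,0,0])

```text
clock: 17.58
tcp_pos: [0.5286, 0.4008, 0.2011]
tool_rot: [-3.14, -0.008, 0.314]
force: [-0.8, -0.4, -0.7]
width: 0.0293
grasp_force: 40.4
```

```bash
python3 - <<'E'
from d import *
S();p=bay(.025,.008);go(p[0],p[1],.196,3.6)
E
```

```text
17.5833 [0.5286 0.4008 0.2011] [-3.14  -0.008  0.314] [-0.8 -0.4 -0.7] 0.029300080771675674 [-0.44  0.57 -0.39  1.65  0.26  0.96 -2.18]
shift [-59.2 294.7   4.1] turn [-0.1 -0.5 14.4]
```

Call:
step_arm(rows=[-8,40,0,0,0,2,0,-16,80,0,0,0,4,0,-24,120,0,0,0,6,0,-32,160,0,0,0,8,0,-40,200,0,0,0,10,0,-48,240,2,0,0,12,0,-56,280,4,0,0,14.4,0,-59,295,4,0,0,14.4,0,-59,295,4,0,0,14.4,0,-59,295,4,0,0,14.4,0,-59,295,4,0,0,14.4,0])

```text
clock: 18.5
tcp_pos: [0.5616, 0.1017, 0.1916]
tool_rot: [3.141, 0.001, 0.065]
force: [-0.3, 0.8, -0.7]
width: 0.0295
grasp_force: 40.3
```

```bash
python3 - <<'E'
from d import *
S();p=bay(.025,.008);go(p[0],p[1],.083,3.6)
E
```

```text
18.5 [0.5616 0.1017 0.1916] [3.141e+00 1.000e-03 6.500e-02] [-0.3  0.8 -0.7] 0.02947944025753409 [-0.01  0.44 -0.31  1.88  0.18  0.84 -1.92]
shift [  2.   -0.5 108.6] turn [0.  0.1 0.1]
```

Call:
step_arm(rows=[2,0,35,0,0,0,0,2,0,70,0,0,0,0,2,0,95,0,0,0,0,2,0,106,0,0,0,0,2,0,108,0,0,0,0,2,0,108,0,0,0,0,2,0,108,0,0,0,0.5,2,0,108,0,0,0,0.5,2,0,108,0,0,0,0.5,2,0,70,0,0,0,0.5,2,0,30,0,0,0,0.5,2,0,-10,0,0,0,0.5])

```text
clock: 19.5
tcp_pos: [0.564, 0.1003, 0.2042]
tool_rot: [3.14, 0.0, 0.063]
force: [0.6, 0.3, 0.9]
width: 0.0428
grasp_force: 0.0
```

```bash
python3 - <<'E'
from d import *
S();go(.45,.27,.20,10)
E
```

```text
19.5 [0.564  0.1003 0.2042] [3.14  0.    0.063] [0.6 0.3 0.9] 0.042838503630756745 [-0.    0.43 -0.32  1.87  0.17  0.87 -1.92]
shift [-103.1 -176.5    3.9] turn [ 0.1  0.  -6.4]
```

Call:
step_arm(rows=[-20,-35,0,0,0,-2,0.75,-40,-70,0,0,0,-4,0.75,-60,-105,0,0,0,-6,0.75,-80,-140,0,0,0,-6.4,0.75,-103,-177,0,0,0,-6.4,0.75,-103,-177,0,0,0,-6.4,0.75,-103,-177,0,0,0,-6.4,0.75,-103,-177,0,0,0,-6.4,0.75])

```text
clock: 20.17
tcp_pos: [0.4508, 0.2704, 0.2028]
tool_rot: [3.139, -0.001, 0.175]
force: [-0.0, -0.3, -0.8]
width: 0.0643
grasp_force: 0.0
```

```bash
python3 d.py; python3 -c "
from h import *
go(.448,.3065,.079,10)
im=get_image('wrist');cv2.imwrite('pics/w5.png',im)"
```

```text
20.1667 [0.4508 0.2704 0.2028] [ 3.139e+00 -1.000e-03  1.750e-01] [-0.  -0.3 -0.8] 0.06427152484503057 [-0.3   0.38 -0.4   1.97  0.2   0.83 -2.21]
coil 0.4501 0.3068 39 42 long axis deg -36.3
coil 0.4503 0.3929 39 46 long axis deg -47.5
shift [  2.9 -37.3 123.5] turn [ 0.1 -0.1 -0.1]
```

View pics/w5.png

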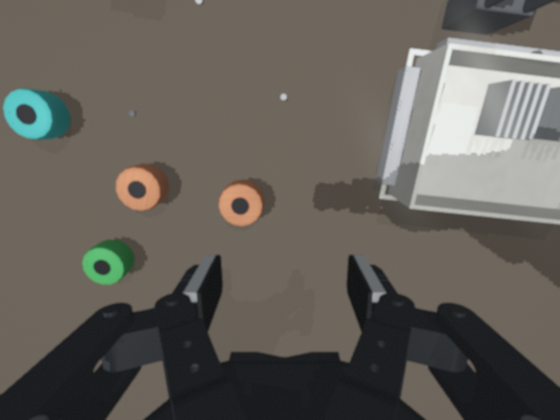

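Call:
step_arm(rows=[3,-37,30,0,0,0,0.75,3,-37,65,0,0,0,0.75,3,-37,95,0,0,0,0.75,3,-37,118,0,0,0,0.75,3,-37,123,0,0,0,0.75,3,-37,123,0,0,0,0.75,3,-37,123,0,0,0,0,3,-37,123,0,0,0,0,3,-37,123,0,0,0,0,3,-37,123,0,0,0,0,3,-37,123,0,0,0,0])

```text
clock: 21.18
tcp_pos: [0.4482, 0.3078, 0.0809]
tool_rot: [3.141, -0.004, 0.174]
force: [1.0, -1.0, 6.4]
width: 0.0384
grasp_force: 40.8
```

Call:
step_arm(rows=[0,0,0,0,0,0,0,0,0,-30,0,0,0,0,0,0,-70,0,0,0,0,0,0,-110,0,0,0,0,0,0,-120,0,0,0,0,0,0,-120,0,0,0,0])

```text
clock: 21.68
tcp_pos: [0.4483, 0.3089, 0.203]
tool_rot: [-3.14, -0.008, 0.174]
force: [0.4, 0.3, -1.9]
width: 0.0382
grasp_force: 40.8
```

```bash
python3 - <<'E'
from d import *
S();p=bay(-.027,-.036);go(p[0],p[1],.196,3.6)
E
```

```text
21.6833 [0.4483 0.3089 0.203 ] [-3.14  -0.008  0.174] [ 0.4  0.3 -1.9] 0.03816647425001093 [-0.35  0.4  -0.41  1.93  0.22  0.84 -2.28]
shift [ 20.9 261.4   6.8] turn [-0.1 -0.4  6.4]
```

Call:
step_arm(rows=[3,40,0,0,0,2,0,6,80,0,0,0,4,0,9,120,0,0,0,6,0,12,160,0,0,0,6.4,0,15,200,0,0,0,6.4,0,19,240,2,0,0,6.4,0,21,260,4,0,0,6.4,0,21,261,5,0,0,6.4,0,21,261,5,0,0,6.4,0,21,261,5,0,0,6.4,0])

```text
clock: 22.52
tcp_pos: [0.5119, 0.0549, 0.1932]
tool_rot: [3.14, 0.003, 0.064]
force: [0.5, 0.5, -1.7]
width: 0.0384
grasp_force: 40.9
```

```bash
python3 - <<'E'
from d import *
S();p=bay(-.027,-.036);go(p[0],p[1],.085,3.6)
E
```

```text
22.5167 [0.5119 0.0549 0.1932] [3.14e+00 3.00e-03 6.40e-02] [ 0.5  0.5 -1.7] 0.03840066108294148 [ 0.07  0.36 -0.32  2.01  0.16  0.8  -1.85]
shift [  2.7  -0.2 108.2] turn [0.1 0.1 0.1]
```

Call:
step_arm(rows=[2,0,35,0,0,0,0,2,0,70,0,0,0,0,2,0,95,0,0,0,0,2,0,106,0,0,0,0,2,0,108,0,0,0,0,2,0,108,0,0,0,0,2,0,108,0,0,0,0.6,2,0,108,0,0,0,0.6,2,0,108,0,0,0,0.6,2,0,70,0,0,0,0.6,2,0,30,0,0,0,0.6,2,0,-10,0,0,0,0.6])

```text
clock: 23.52
tcp_pos: [0.5146, 0.0543, 0.2063]
tool_rot: [3.14, 0.0, 0.063]
force: [1.4, -0.8, -0.3]
width: 0.0516
grasp_force: 0.0
```

```bash
python3 - <<'E'
from d import *
S();go(.45,.36,.20,15)
E
```

```text
23.5167 [0.5146 0.0543 0.2063] [3.14  0.    0.063] [ 1.4 -0.8 -0.3] 0.05155303299457903 [ 0.08  0.35 -0.33  1.99  0.15  0.83 -1.84]
shift [ -45.2 -309.2    5.8] turn [  0.1   0.  -11.4]
```

Call:
step_arm(rows=[-6,-40,0,0,0,-2,0.75,-12,-80,0,0,0,-4,0.75,-18,-120,0,0,0,-6,0.75,-24,-160,0,0,0,-8,0.75,-30,-200,0,0,0,-10,0.75,-36,-240,0,0,0,-11.4,0.75,-42,-280,0,0,0,-11.4,0.75,-45,-309,2,0,0,-11.4,0.75,-45,-309,4,0,0,-11.4,0.75,-45,-309,4,0,0,-11.4,0.75,-45,-309,4,0,0,-11.4,0.75])

```text
clock: 24.43
tcp_pos: [0.4509, 0.3589, 0.2002]
tool_rot: [3.139, -0.0, 0.261]
force: [0.4, -0.5, 0.2]
width: 0.064
grasp_force: 0.0
```

```bash
python3 d.py; python3 -c "
from h import *
go(.448,.394,.079,15)"
```

```text
24.4333 [0.4509 0.3589 0.2002] [ 3.139 -0.     0.261] [ 0.4 -0.5  0.2] 0.06400835512413966 [-0.41  0.46 -0.44  1.86  0.25  0.88 -2.28]
coil 0.4494 0.3955 39 42 long axis deg -31.1
shift [  6.  -35.8 121. ] turn [ 0.2 -0.  -0.1]
```

Call:
step_arm(rows=[6,-36,30,0,0,0,0.75,6,-36,65,0,0,0,0.75,6,-36,95,0,0,0,0.75,6,-36,116,0,0,0,0.75,6,-36,121,0,0,0,0.75,6,-36,121,0,0,0,0.75,6,-36,121,0,0,0,0,6,-36,121,0,0,0,0,6,-36,121,0,0,0,0,6,-36,121,0,0,0,0,6,-36,121,0,0,0,0])

```text
clock: 25.4
tcp_pos: [0.4483, 0.3965, 0.0811]
tool_rot: [3.141, -0.003, 0.261]
force: [0.9, -2.7, 6.6]
width: 0.0382
grasp_force: 40.8
```

Call:
step_arm(rows=[0,0,0,0,0,0,0,0,0,-30,0,0,0,0,0,0,-70,0,0,0,0,0,0,-110,0,0,0,0,0,0,-120,0,0,0,0,0,0,-120,0,0,0,0])

```text
clock: 25.9
tcp_pos: [0.4484, 0.3979, 0.2035]
tool_rot: [-3.139, -0.008, 0.262]
force: [-0.6, 0.3, -1.1]
width: 0.0382
grasp_force: 40.6
```

```bash
python3 - <<'E'
from d import *
S();p=bay(-.030,.036);go(p[0],p[1],.196,3.6)
E
```

```text
25.9 [0.4484 0.3979 0.2035] [-3.139 -0.008  0.262] [-0.6  0.3 -1.1] 0.038237362575510345 [-0.47  0.49 -0.44  1.8   0.26  0.9  -2.33]
shift [-13.8 277.    6.8] turn [-0.2 -0.4 11.4]
```

Call:
step_arm(rows=[-2,40,0,0,0,2,0,-4,80,0,0,0,4,0,-6,120,0,0,0,6,0,-8,160,0,0,0,8,0,-10,200,0,0,0,10,0,-12,240,2,0,0,11.4,0,-14,275,4,0,0,11.4,0,-14,277,5,0,0,11.4,0,-14,277,5,0,0,11.4,0,-14,277,5,0,0,11.4,0])

```text
clock: 26.73
tcp_pos: [0.5045, 0.1252, 0.1933]
tool_rot: [3.14, 0.002, 0.063]
force: [-0.0, -0.2, -0.0]
width: 0.0384
grasp_force: 40.8
```

```bash
python3 - <<'E'
from d import *
S();p=bay(-.030,.036);go(p[0],p[1],.085,3.6)
E
```

```text
26.7333 [0.5045 0.1252 0.1933] [3.14e+00 2.00e-03 6.30e-02] [-0.  -0.2 -0. ] 0.03835985872424533 [-0.03  0.38 -0.36  1.99  0.18  0.8  -2.  ]
shift [  2.6  -1.5 108.3] turn [0.1 0.1 0. ]
```

Call:
step_arm(rows=[2,-1,35,0,0,0,0,2,-1,70,0,0,0,0,2,-1,95,0,0,0,0,2,-1,106,0,0,0,0,2,-1,108,0,0,0,0,2,-1,108,0,0,0,0,2,-1,108,0,0,0,0.6,2,-1,108,0,0,0,0.6,2,-1,108,0,0,0,0.6,2,-1,70,0,0,0,0.6,2,-1,30,0,0,0,0.6,2,-1,-20,0,0,0,0.6])

```text
clock: 27.73
tcp_pos: [0.5066, 0.126, 0.2075]
tool_rot: [3.14, 0.001, 0.063]
force: [1.4, 0.5, -0.2]
width: 0.051
grasp_force: 0.0
```

```bash
python3 - <<'E'
from d import *
S();go(.60,-.15,.25,3.6)
E
```

```text
27.7333 [0.5066 0.126  0.2075] [3.14e+00 1.00e-03 6.30e-02] [ 1.4  0.5 -0.2] 0.05102301870470735 [-0.02  0.36 -0.37  1.98  0.17  0.84 -2.  ]
shift [ 75.7 281.4 -42.1] turn [0.1 0.1 0. ]
```

Call:
step_arm(rows=[10,30,-40,0,0,-7,0.6,20,60,-40,0,0,-14,0.6,30,90,-42,0,0,-21,0.6,40,120,-42,0,0,-28,0.6,45,150,-42,0,0,-35,0.6,50,180,-42,0,0,-42,0.6,55,210,-42,0,0,-49,0.6,60,240,-42,0,0,-56,0.6,65,270,-42,0,0,-63,0.6,70,281,-42,0,0,-70,0.6,75,281,-42,0,0,-77,0.6,75,281,-42,0,0,-84,0.6])

```text
clock: 28.73
tcp_pos: [0.6003, -0.1514, 0.2494]
tool_rot: [3.139, 0.002, 1.532]
force: [-0.5, 0.0, -0.3]
width: 0.0513
grasp_force: 0.0
```

```bash
python3 - <<'E'
from d import *
S();go(.6295,-.22,.22,93.6)
E
```

```text
28.7333 [ 0.6003 -0.1514  0.2494] [3.139e+00 2.000e-03 1.532e+00] [-0.5  0.  -0.3] 0.051288540571170126 [ 0.6   0.49 -0.58  1.71  0.31  1.03 -0.13]
shift [-67.4  31.8  29.6] turn [ 0.1  0.1 -5.8]
```

Call:
step_arm(rows=[-35,16,15,0,0,-3,0.6,-67,32,30,0,0,-5.8,0.6,-67,32,30,0,0,-5.8,0.6,-67,32,30,0,0,-5.8,0.6,-67,32,30,0,0,-5.8,0.6])

```text
clock: 29.15
tcp_pos: [0.6288, -0.2175, 0.2191]
tool_rot: [3.141, 0.001, 1.63]
force: [-0.0, 0.7, -0.5]
width: 0.051
grasp_force: 0.0
```

```bash
python3 - <<'E'
from d import *
S();s=r.state();w=get_image("wrist");t=get_image("top")
cv2.imwrite("pics/w6.png",w)
m=np.zeros((600,800,3),np.uint8)
m[:420,:560]=w
a=cv2.resize(t[180:270,220:340],None,fx=2,fy=2,interpolation=cv2.INTER_CUBIC);m[420:600,:240]=a
m[420:600,240:800]=cv2.resize(t,None,fx=1,fy=1)[120:300,:]
cv2.imwrite("pics/m6.png",m)
E
```

```text
29.15 [ 0.6288 -0.2175  0.2191] [3.141e+00 1.000e-03 1.630e+00] [-0.   0.7 -0.5] 0.05101640879507362 [ 0.66  0.6  -0.57  1.62  0.36  1.03  0.04]
```

View pics/m6.png

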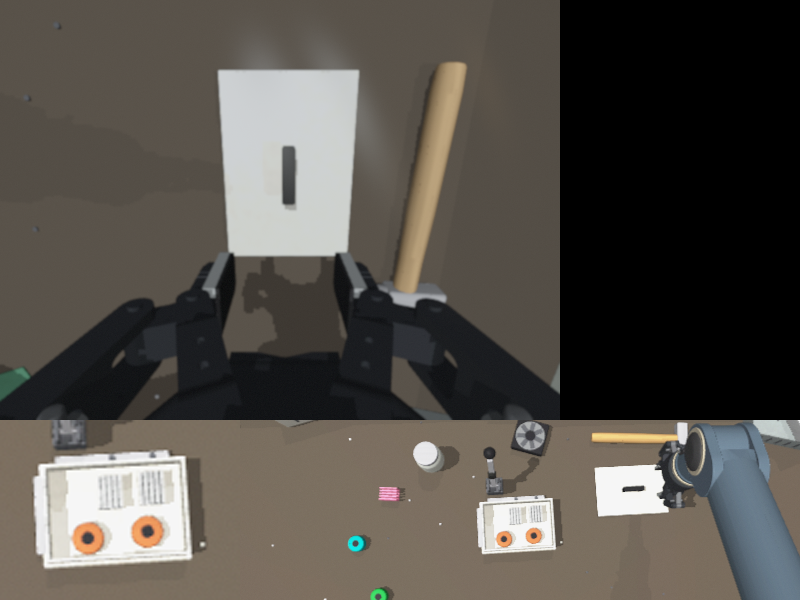

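```bash
python3 - <<'E'
from d import *
s=dict(tcp_pos=np.array([.6288,-.2175,.2191]),tool_rot=np.array([3.141,.001,1.63]));C=cam("wrist",s)
P=world(C,[(219,70),(358,70),(348,255),(229,256)],.009)[:,:2];print(P,P.mean(0))
for i in range(4):
  e=P[i]-P[(i+1)%4];print(np.degrees(np.arctan2(e[1],e[0])),np.linalg.norm(e))
H=world(C,[(289,150),(289,202),(289,176)],.039);print(H)
x,y=P.mean(0);go(x,y,.092,93.6);print((r.state()["tool_rot"][2]*57.3))
E
```

```text
[[ 0.56622774 -0.10579256]
 [ 0.68620406 -0.09867907]
 [ 0.69884432 -0.27341533]
 [ 0.57581556 -0.28184991]] [ 0.63177292 -0.18993422]
-176.6068611483174 0.12018702094279624
94.1375168354738 0.1751928558024334
3.9219373630429 0.12331755108081013
-86.88283599818944 0.17631823153855514
[[ 0.63035209 -0.16736588  0.039     ]
 [ 0.63321657 -0.21209265  0.039     ]
 [ 0.63174761 -0.18915588  0.039     ]]
shift [ 26.2   4.1 127.8] turn [ 0.1  0.1 -0.1]
93.52217233469065
```

Call:
step_arm(rows=[13,3,30,0,0,0,0.6,26,4,65,0,0,0,0.6,26,4,95,0,0,0,0.6,26,4,120,0,0,0,0.6,26,4,127,0,0,0,0.6,26,4,127,0,0,0,0.6,26,4,127,0,0,0,0,26,4,127,0,0,0,0,26,4,127,0,0,0,0,26,4,127,0,0,0,0,26,4,127,0,0,0,0,26,4,127,0,0,0,0], squeeze=60)

```text
clock: 30.25
tcp_pos: [0.6325, -0.1921, 0.0939]
tool_rot: [3.138, 0.003, 1.63]
force: [-1.2, -0.6, 7.9]
width: 0.0104
grasp_force: 62.2
```

Call:
step_arm(rows=[0,0,0,0,0,0,0,0,0,-20,0,0,0,0,0,0,-55,0,0,0,0,0,0,-90,0,0,0,0,0,0,-115,0,0,0,0,0,0,-120,0,0,0,0,0,0,-120,0,0,0,0])

```text
clock: 30.83
tcp_pos: [0.6321, -0.1918, 0.214]
tool_rot: [3.137, 0.004, 1.63]
force: [0.1, 0.1, -3.3]
width: 0.0105
grasp_force: 61.1
```

```bash
python3 - <<'E'
from d import *
S();p=bay(0,-.0);go(p[0],p[1],.21,93.6)
E
```

```text
30.8333 [ 0.6321 -0.1918  0.214 ] [3.137 0.004 1.63 ] [ 0.1  0.1 -3.3] 0.010502676537073569 [ 0.62  0.59 -0.57  1.64  0.37  1.01 -0.01]
shift [289.6 -76.2   2.6] turn [ 0.2  0.2 -0.2]
```

Call:
step_arm(rows=[10,-12,0,0,0,0,0,30,-30,0,0,0,0,0,55,-50,0,0,0,0,0,85,-66,0,0,0,0,0,115,-76,0,0,0,0,0,145,-76,0,0,0,0,0,175,-76,0,0,0,0,0,205,-76,0,0,0,0,0,235,-76,0,0,0,0,0,262,-76,0,0,0,0,0,280,-76,0,0,0,0,0,287,-76,1,0,0,0,0])

```text
clock: 31.83
tcp_pos: [0.5367, 0.0937, 0.2085]
tool_rot: [-3.139, 0.0, 1.635]
force: [0.4, 0.7, -2.7]
width: 0.0103
grasp_force: 61.0
```

Call:
step_arm(rows=[0,0,0,0,0,0,0,0,0,0,0,0,0,0])

```text
clock: 32.0
tcp_pos: [0.5379, 0.089, 0.2087]
tool_rot: [-3.139, 0.003, 1.63]
force: [0.1, -1.2, -1.6]
width: 0.0107
grasp_force: 61.0
```

```bash
python3 - <<'E'
from d import *
S();p=bay(0,-.002);go(p[0],p[1],.138,93.6)
w=get_image("wrist");t=get_image("top")
m=np.zeros((600,800,3),np.uint8)
m[:600,:]=cv2.resize(t[180:270,220:340],(800,600),interpolation=cv2.INTER_CUBIC)
m[:252,:336]=cv2.resize(w,(336,252),interpolation=cv2.INTER_AREA)
cv2.imwrite("pics/w7.png",w);cv2.imwrite("pics/t7.png",t)
E
```

```text
32.0 [0.5379 0.089  0.2087] [-3.139e+00  3.000e-03  1.630e+00] [ 0.1 -1.2 -1.6] 0.010691224906196024 [ 0.27  0.45 -0.66  1.91  0.35  0.9  -0.5 ]
shift [ 1.8  1.6 70.7] turn [-0.2  0.2 -0.2]
```

Call:
step_arm(rows=[1.8,1.6,15,0,0,0,0,1.8,1.6,35,0,0,0,0,1.8,1.6,50,0,0,0,0,1.8,1.6,58,0,0,0,0,1.8,1.6,62,0,0,0,0,1.8,1.6,65,0,0,0,0,1.8,1.6,67,0,0,0,0,1.8,1.6,69,0,0,0,0,1.8,1.6,70,0,0,0,0,1.8,1.6,70,0,0,0,0])

```text
clock: 32.93
tcp_pos: [0.5401, 0.0921, 0.1403]
tool_rot: [3.141, 0.002, 1.63]
force: [0.6, -1.0, -2.5]
width: 0.0104
grasp_force: 60.9
```

Call:
step_arm(rows=[0,0,1,0,0,0,0,0,0,2,0,0,0,0,0,0,2,0,0,0,0])

```text
clock: 33.18
tcp_pos: [0.5399, 0.0921, 0.1381]
tool_rot: [3.141, 0.002, 1.63]
force: [-0.1, 0.1, -1.6]
width: 0.0106
grasp_force: 61.0
```

Call:
step_arm(rows=[0,0,1,0,0,0,0,0,0,2,0,0,0,0,0,0,3,0,0,0,0,0,0,3,0,0,0,0])

```text
clock: 33.52
tcp_pos: [0.54, 0.0923, 0.1379]
tool_rot: [3.141, 0.004, 1.63]
force: [-7.4, -2.6, 19.2]
width: 0.0106
grasp_force: 64.0
```

Call:
step_arm(rows=[0,0,-2,0,0,0,0,0,0,-2,0,0,0,0.5,0,0,-2,0,0,0,0.5,0,0,-2,0,0,0,0.5,0,0,-2,0,0,0,0.5,0,0,-30,0,0,0,0.5,0,0,-70,0,0,0,0.5,0,0,-110,0,0,0,0.5,-30,-20,-150,0,0,0,0.5,-60,-40,-170,0,0,0,0.5,-90,-50,-170,0,0,0,0.5,-90,-50,-170,0,0,0,0.5])

```text
clock: 34.52
tcp_pos: [0.4943, -0.0083, 0.3066]
tool_rot: [3.14, 0.008, 1.619]
force: [0.7, -0.5, -1.3]
width: 0.0428
grasp_force: 0.0
```

```bash
python3 - <<'E'
from d import *
S();s=r.state();w=get_image("wrist");t=get_image("top");d=get_image("side")
cv2.imwrite("pics/w8.png",w);cv2.imwrite("pics/t8.png",t);cv2.imwrite("pics/s8.png",d)
m=np.zeros((600,800,3),np.uint8)
m[:420,:560]=w
m[300:600,500:800]=cv2.resize(t[150:270,230:350],(300,300),interpolation=cv2.INTER_CUBIC)
m[0:300,500:800]=cv2.resize(d[160:280,200:320],(300,300),interpolation=cv2.INTER_CUBIC)
cv2.imwrite("pics/m8.png",m)
E
```

```text
34.5167 [ 0.4943 -0.0083  0.3066] [3.14  0.008 1.619] [ 0.7 -0.5 -1.3] 0.04277588415335856 [ 0.53  0.24 -0.7   1.92  0.19  1.05 -0.2 ]
```

View pics/m8.png

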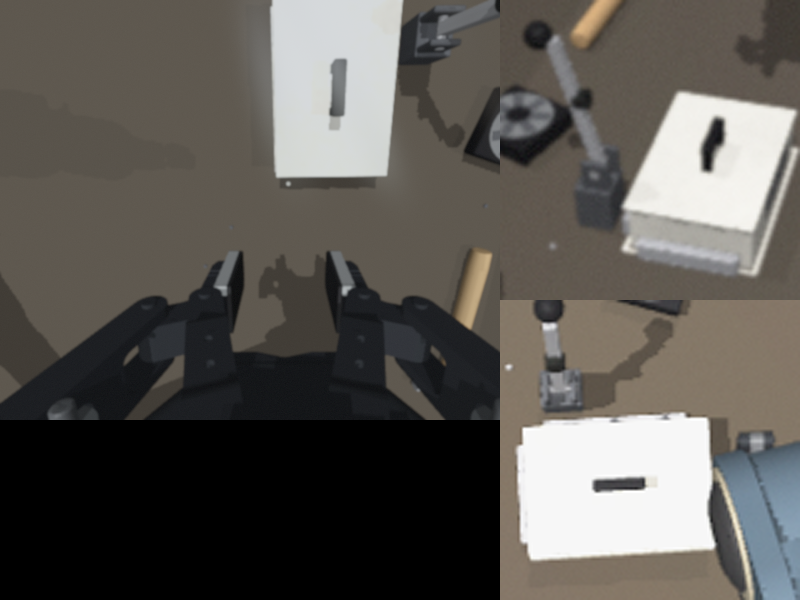

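```bash
cat >> h.py <<'E'
def knob(t):
    x=.095-.145*np.cos(t)+.012*np.sin(t);z=.066+.145*np.sin(t)+.012*np.cos(t)
    return np.r_[bay(x,.05),z]
E
python3 - <<'E'
from d import *
t=cv2.imread("pics/t8.png");s=cv2.imread("pics/s8.png")
for th in np.arange(1.55,1.9,.05):
    k=knob(th);print(th.round(2),k.round(4),pix(cam("top"),k).round(1),pix(cam("side"),k).round(1))
for n,i,b in(("top",t,(230,135,270,170)),("side",s,(200,160,232,188))):
    u0,v0,u1,v1=b;m=(cv2.cvtColor(i,cv2.COLOR_BGR2GRAY)[v0:v1,u0:u1]<42).astype(np.uint8)
    nn,l,st,c=cv2.connectedComponentsWithStats(m);k=[(st[j,4],(c[j]+[u0,v0]).round(1)) for j in range(1,nn) if st[j,4]>20];print(n,k)
k=knob(1.7);go(k[0],k[1],k[2]+.10,3.6)
E
```

```text
1.55 [0.6396 0.1491 0.2112] [[250.2 170. ]] [[231.4 173.5]]
1.6 [0.6469 0.1496 0.2106] [[250.  166.6]] [[228.3 173.3]]
1.65 [0.6541 0.15   0.2096] [[249.9 163.2]] [[225.2 173.2]]
1.7 [0.6612 0.1505 0.2082] [[249.7 159.9]] [[222.1 173.3]]
1.75 [0.6683 0.1509 0.2065] [[249.6 156.7]] [[219.1 173.5]]
1.8 [0.6752 0.1514 0.2045] [[249.5 153.6]] [[216.2 173.8]]
1.85 [0.6821 0.1518 0.2021] [[249.3 150.6]] [[213.4 174.2]]
top []
side [(np.int32(71), array([214.5, 173.8]))]
shift [141.4 174.5  -3.4] turn [ 0.1  0.1 89.7]
```

```bash
python3 - <<'E'
from d import *
S();k=knob(1.82);print(k);go(k[0],k[1],.33,3.6)
E
```

```text
34.6667 [ 0.4952 -0.0008  0.3051] [3.141e+00 2.000e-03 1.629e+00] [0.1 1.1 0.8] 0.04269237660670394 [ 0.52  0.24 -0.7   1.92  0.18  1.04 -0.2 ]
[0.67797049 0.15154214 0.20356124]
shift [141.4 191.3 -25.1] turn [ 0.1  0.1 89.7]
```

Call:
step_arm(rows=[12,16,-20,0,0,7,0.6,24,32,-25,0,0,14,0.6,36,48,-25,0,0,21,0.6,48,64,-25,0,0,28,0.6,60,80,-25,0,0,35,0.6,72,96,-25,0,0,42,0.6,84,112,-25,0,0,49,0.6,96,128,-25,0,0,56,0.6,108,144,-25,0,0,63,0.6,120,162,-25,0,0,70,0.6,132,180,-25,0,0,77,0.6,141,191,-25,0,0,84,0.6])

```text
clock: 35.67
tcp_pos: [0.6785, 0.1557, 0.3281]
tool_rot: [3.141, 0.002, 0.162]
force: [0.0, 0.1, 1.0]
width: 0.0511
grasp_force: 0.0
```

```bash
python3 - <<'E'
from d import *
S();k=knob(1.82);go(k[0],k[1],.33,3.6)
E
```

```text
35.6667 [0.6785 0.1557 0.3281] [3.141e+00 2.000e-03 1.620e-01] [0.  0.1 1. ] 0.05106114943062104 [-0.02  0.52 -0.4   1.43  0.21  1.24 -1.86]
shift [-1.2  4.  -1.9] turn [0.  0.1 5.7]
```

Turn to alignment, then descend with a check.

Call:
step_arm(rows=[-1,4,-2,0,0,5.7,0.6,-1,4,-2,0,0,5.7,0.6,-1,4,-2,0,0,5.7,0.6])

```text
clock: 35.92
tcp_pos: [0.677, 0.1494, 0.3308]
tool_rot: [3.14, 0.002, 0.07]
force: [0.5, 0.2, 0.4]
width: 0.0513
grasp_force: 0.0
```

```bash
python3 - <<'E'
from d import *
S();s=r.state();w=get_image("wrist");cv2.imwrite("pics/w9.png",w)
k=knob(1.82);print(pix(cam("wrist",s),k))
g=cv2.cvtColor(w,cv2.COLOR_BGR2GRAY);u,v=pix(cam("wrist",s),k)[0].astype(int)
m=(g<42).astype(np.uint8)
print(u,v);sub=m[max(v-45,0):v+46:5,u-75:u+76:5]
for row in sub: print("".join("#" if x else "." for x in row))
go(k[0],k[1],k[2]+.062,3.6)
E
```

```text
35.9167 [0.677  0.1494 0.3308] [3.14e+00 2.00e-03 7.00e-02] [0.5 0.2 0.4] 0.05126784181837617 [-0.03  0.51 -0.38  1.43  0.2   1.24 -1.93]
[[281.09556266 227.47578311]]
281 227
...............................
...............................
...............................
...............................
...............................
...............................
.............###...............
............######.............
............######.............
............######.............
............##.###.............
............#####..............
..............##...............
...............................
...............................
.....#.........................
.....#....................##...
#...##....................##...
#...##....................##...
shift [ 1.4 -2.7 65.5] turn [0.1 0.1 0.3]
```

Call:
step_arm(rows=[1.4,-1,20,0,0,0,0.6,1.4,-1,45,0,0,0,0.6,1.4,-1,62,0,0,0,0.6,1.4,-1,65,0,0,0,0.6,1.4,-1,65,0,0,0,0.6,1.4,-1,65,0,0,0,0,1.4,-1,65,0,0,0,0,1.4,-1,65,0,0,0,0,1.4,-1,65,0,0,0,0,1.4,-1,65,0,0,0,0], squeeze=30)

```text
clock: 36.8
tcp_pos: [0.6787, 0.1532, 0.2694]
tool_rot: [-3.136, -0.004, 0.068]
force: [-0.1, 6.7, 0.3]
width: 0.0237
grasp_force: 29.4
```

```bash
python3 - <<'E'
from d import *
S();s=r.state();o=[s["tcp_pos"][0],s["tcp_pos"][2]]
# shifts from theta0=1.82 along the arc: bay x -> tool x, z -> -tool z
c=lambda t:np.array([.095-.145*np.cos(t)+.012*np.sin(t),.066+.145*np.sin(t)+.012*np.cos(t)])
for t in np.linspace(1.82,0,25): print(round(t,2),((c(t)-c(1.82))*[1000,-1000]).round(0))
E
```

```text
36.8 [0.6787 0.1532 0.2694] [-3.136 -0.004  0.068] [-0.1  6.7  0.3] 0.023668030837705332 [-0.03  0.56 -0.38  1.5   0.21  1.12 -1.95]
1.82 [ 0. -0.]
1.74 [-11.  -3.]
1.67 [-21.  -6.]
1.59 [-32.  -7.]
1.52 [-43.  -8.]
1.44 [-54.  -8.]
1.36 [-65.  -7.]
1.29 [-76.  -5.]
1.21 [-87.  -2.]
1.14 [-97.   1.]
1.06 [-108.    5.]
0.99 [-117.   10.]
0.91 [-127.   16.]
0.83 [-136.   22.]
0.76 [-144.   29.]
0.68 [-152.   37.]
0.61 [-160.   45.]
0.53 [-166.   54.]
0.46 [-172.   63.]
0.38 [-178.   73.]
0.3 [-182.   83.]
0.23 [-186.   93.]
0.15 [-189.  104.]
0.08 [-191.  115.]
0.0 [-192.  126.]
```

Call:
step_arm(rows=[-5,-2,-1,0,0,0,0,-16,-2,-4,0,0,0,0,-26,-2,-6,0,0,0,0,-37,-2,-7,0,0,0,0,-48,-2,-8,0,0,0,0,-59,-2,-7,0,0,0,0,-70,-2,-6,0,0,0,0,-81,-2,-4,0,0,0,0,-92,-2,0,0,0,0,0,-102,-2,3,0,0,0,0,-108,-2,5,0,0,0,0,-108,-2,5,0,0,0,0])

```text
clock: 37.8
tcp_pos: [0.5693, 0.1464, 0.2642]
tool_rot: [-3.14, -0.002, 0.067]
force: [-2.7, 5.7, 2.5]
width: 0.0237
grasp_force: 30.1
```

```bash
python3 - <<'E'
from d import *
S();p=r.state()["tcp_pos"];print(p-knob(1.06),p-knob(1.1))
E
```

```text
37.8 [0.5693 0.1464 0.2642] [-3.14e+00 -2.00e-03  6.70e-02] [-2.7  5.7  2.5] 0.023701209974910764 [-0.01  0.4  -0.41  1.77  0.18  1.01 -1.99]
[-0.00106249  0.00158923  0.06584967] [-0.00639319  0.00125385  0.06353946]
```

Call:
step_arm(rows=[-5,-1,2,0,0,0,0,-14,-1,8,0,0,0,0,-23,-1,14,0,0,0,0,-32,-1,20,0,0,0,0,-40,-1,28,0,0,0,0,-48,-1,36,0,0,0,0,-55,-1,45,0,0,0,0,-61,-1,54,0,0,0,0,-67,-1,63,0,0,0,0,-72,-1,73,0,0,0,0,-76,-1,83,0,0,0,0,-78,-1,88,0,0,0,0])

```text
clock: 38.8
tcp_pos: [0.492, 0.1387, 0.1726]
tool_rot: [3.139, 0.002, 0.064]
force: [0.0, -0.0, 0.3]
width: -0.0003
grasp_force: 0.0
```

Call:
step_arm(rows=[-1,0,4,0,0,0,0,-2,0,8,0,0,0,0,-3,0,12,0,0,0,0,-4,0,16,0,0,0,0,-5,0,20,0,0,0,0,-5,0,24,0,0,0,0,-5,0,26,0,0,0,0,-5,0,26,0,0,0,0])

```text
clock: 39.47
tcp_pos: [0.4877, 0.1389, 0.1475]
tool_rot: [3.14, 0.001, 0.065]
force: [-0.4, -0.1, 0.2]
width: 0.0003
grasp_force: 0.0
```

```bash
python3 - <<'E'
from d import *
S();p=r.state()["tcp_pos"];print(p-knob(0.05),p-knob(.15))
E
```

```text
39.4667 [0.4877 0.1389 0.1475] [3.14e+00 1.00e-03 6.50e-02] [-0.4 -0.1  0.2] 0.00028533326139376674 [-0.05  0.43 -0.39  2.05  0.25  0.7  -2.1 ]
[ 0.00093947 -0.00057227  0.06222677] [-0.00169581 -0.00073807  0.04792497]
```

```bash
python3 - <<'E'
from d import *
t=get_image("top");d=get_image("side");st=r.state();w=get_image("wrist")
for n,i in(("t10",t),("s10",d),("w10",w)): cv2.imwrite(f"pics/{n}.png",i)
k=[[cv2.cvtColor(i,cv2.COLOR_BGR2GRAY),cam(n,st)] for n,i in(("top",t),("side",d),("wrist",w))]
for th in np.arange(1.2,-.01,-.05):
    o=[]
    for g,C in k:
        u,v=pix(C,knob(th))[0].round().astype(int)
        o.append((int(u),int(v),int(g[v-2:v+3,u-2:u+3].mean())) if 3<u<556 and 3<v<416 else None)
    print(th.round(2),o)
m=np.zeros((600,800,3),np.uint8);m[:420,:560]=w
m[0:300,500:800]=cv2.resize(d[160:260,210:310],(300,300),interpolation=cv2.INTER_CUBIC)
m[300:600,500:800]=cv2.resize(t[150:250,220:320],(300,300),interpolation=cv2.INTER_CUBIC)
cv2.imwrite("pics/m10.png",m)
E
```

```text
1.2 [(252, 195, 180), (254, 179, 92), None]
1.15 [(252, 198, 205), (257, 180, 92), None]
1.1 [(252, 202, 219), (260, 182, 92), None]
1.05 [(252, 205, 206), (263, 183, 92), None]
1.0 [(253, 208, 185), (266, 185, 92), (281, 111, 157)]
0.95 [(253, 212, 124), (269, 187, 93), (282, 182, 150)]
0.9 [(253, 215, 118), (272, 189, 80), (282, 229, 26)]
0.85 [(253, 218, 117), (275, 191, 42), (282, 260, 30)]
0.8 [(254, 221, 115), (277, 193, 38), (282, 281, 37)]
0.75 [(254, 223, 115), (280, 195, 34), (282, 295, 38)]
0.7 [(254, 226, 128), (282, 197, 95), (282, 304, 39)]
0.65 [(254, 228, 140), (285, 199, 189), (283, 309, 38)]
0.6 [(255, 231, 138), (287, 202, 235), (283, 312, 39)]
0.55 [(255, 233, 128), (289, 204, 185), (283, 313, 39)]
0.5 [(255, 235, 121), (291, 207, 105), (283, 313, 39)]
0.45 [(255, 237, 119), (292, 209, 107), (283, 311, 39)]
0.4 [(255, 239, 116), (294, 212, 130), (283, 308, 38)]
0.35 [(256, 240, 114), (295, 214, 125), (283, 305, 38)]
0.3 [(256, 242, 114), (297, 217, 80), (283, 301, 38)]
0.25 [(256, 243, 114), (298, 219, 49), (283, 297, 37)]
0.2 [(256, 244, 115), (299, 222, 27), (283, 292, 37)]
0.15 [(256, 245, 115), (300, 224, 27), (283, 287, 37)]
0.1 [(257, 245, 114), (300, 227, 31), (283, 282, 36)]
0.05 [(257, 246, 115), (301, 229, 46), (283, 276, 35)]
-0.0 [(257, 246, 115), (301, 232, 79), (283, 271, 34)]
```

View pics/m10.png

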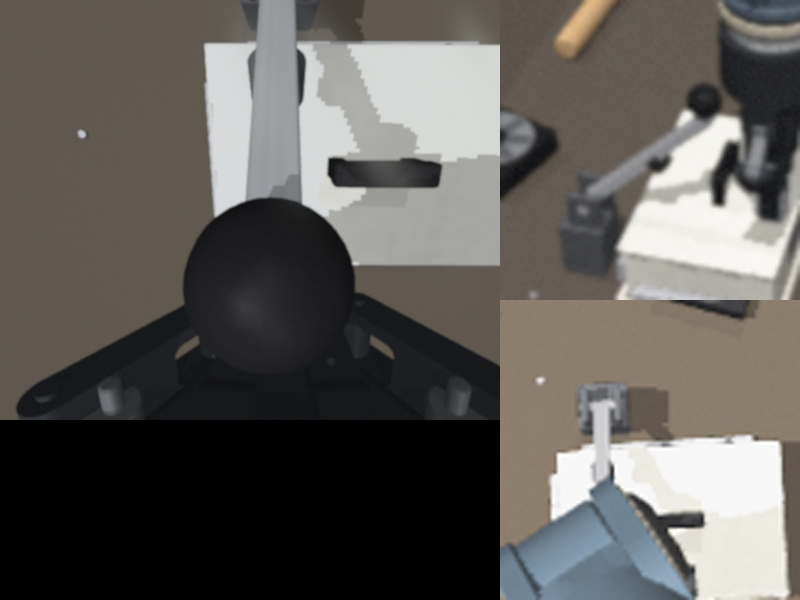

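```bash
python3 - <<'E'
from d import *
k=knob(.79);print(k);go(k[0],k[1]+.001,k[2]+.062,3.6)
E
```

```text
[0.53732425 0.14269343 0.17744737]
shift [ 49.6  -1.3 -91.4] turn [ 0.1 -0.   0.1]
```

Call:
step_arm(rows=[-15,0,0,0,0,0,0,-30,0,0,0,0,0,0,-30,0,-35,0,0,0,0,-30,0,-70,0,0,0,0.6,-30,0,-105,0,0,0,0.6,-30,0,-140,0,0,0,0.6,-30,0,-165,0,0,0,0.6,-30,0,-165,0,0,0,0.6])

```text
clock: 40.28
tcp_pos: [0.4602, 0.1386, 0.3189]
tool_rot: [-3.141, -0.012, 0.065]
force: [0.1, -0.2, -0.1]
width: 0.0513
grasp_force: 0.0
```

```bash
python3 - <<'E'
from d import *
S();st=r.state();d=get_image("side");w=get_image("wrist")
k=[[cv2.cvtColor(i,cv2.COLOR_BGR2GRAY),cam(n,st)] for n,i in(("side",d),("wrist",w))]
for th in np.arange(1.0,.5,-.05):
    o=[]
    for g,C in k:
        u,v=pix(C,knob(th))[0].round().astype(int);o.append((int(u),int(v),int(g[v-1:v+2,u-1:u+2].mean())))
    print(th.round(2),o)
g=k[1][0];u,v=pix(k[1][1],knob(.79))[0].astype(int)
for row in g[v-60:v+61:6,u-90:u+91:6]: print("".join("#" if x<50 else "." for x in row))
q=knob(.79);go(q[0],q[1]+.001,q[2]+.12,3.6)
E
```

```text
40.2833 [0.4602 0.1386 0.3189] [-3.141 -0.012  0.065] [ 0.1 -0.2 -0.1] 0.051321301859018384 [ 0.03  0.16 -0.46  1.95  0.09  1.04 -1.97]
1.0 [(266, 185, 89), (286, 74, 156)]
0.95 [(269, 187, 90), (286, 86, 156)]
0.9 [(272, 189, 81), (286, 97, 80)]
0.85 [(275, 191, 36), (286, 107, 85)]
0.8 [(277, 193, 41), (286, 116, 87)]
0.75 [(280, 195, 28), (286, 125, 86)]
0.7 [(282, 197, 81), (286, 132, 107)]
0.65 [(285, 199, 201), (286, 139, 214)]
0.6 [(287, 202, 240), (285, 145, 214)]
0.55 [(289, 204, 239), (285, 150, 214)]
...............................
...............................
...............................
...............................
...............................
...............................
...............................
...............................
...............................
...............................
.....................#.........
...............................
...............................
...............................
...............................
...............................
...............................
...............................
...............................
...............................
...............................
shift [79.4 -1.2 16.8] turn [ 0.1 -0.2  0.1]
```

Call:
step_arm(rows=[30,-1,0,0,0,0,0.6,60,-1,5,0,0,0,0.6,80,-1,15,0,0,0,0.6,80,-1,15,0,0,0,0.6,80,-1,15,0,0,0,0.6])

```text
clock: 40.8
tcp_pos: [0.5371, 0.1431, 0.2952]
tool_rot: [3.139, 0.005, 0.064]
force: [-0.9, -0.2, 0.1]
width: 0.0507
grasp_force: 0.0
```

```bash
python3 - <<'E'
from d import *
S();q=knob(.80);go(q[0],q[1]+.001,q[2]+.062,3.6)
E
```

```text
40.8 [0.5371 0.1431 0.2952] [3.139 0.005 0.064] [-0.9 -0.2  0.1] 0.05070643199475081 [ 0.01  0.32 -0.43  1.81  0.15  1.05 -1.98]
shift [ 1.6 -0.7 54.8] turn [0.1 0.3 0.1]
```

Call:
step_arm(rows=[1.6,-0.7,20,0,0,0,0.6,1.6,-0.7,45,0,0,0,0.6,1.6,-0.7,55,0,0,0,0.6,1.6,-0.7,55,0,0,0,0.6,1.6,-0.7,55,0,0,0,0,1.6,-0.7,55,0,0,0,0,1.6,-0.7,55,0,0,0,0,1.6,-0.7,55,0,0,0,0], squeeze=40)

```text
clock: 41.47
tcp_pos: [0.5394, 0.1448, 0.2444]
tool_rot: [3.14, -0.002, 0.065]
force: [-2.2, 1.2, 2.8]
width: 0.0236
grasp_force: 39.2
```

```bash
python3 - <<'E'
from d import *
S();p=r.state()["tcp_pos"];print(p-knob(.8))
c=lambda t:np.array([.095-.145*np.cos(t)+.012*np.sin(t),.066+.145*np.sin(t)+.012*np.cos(t)])
for t in np.linspace(.8,0,12): print(round(t,2),((c(t)-c(.8))*[1000,-1000]).round(0))
E
```

```text
41.4667 [0.5394 0.1448 0.2444] [ 3.14e+00 -2.00e-03  6.50e-02] [-2.2  1.2  2.8] 0.023589456061960393 [-0.01  0.37 -0.42  1.86  0.19  0.94 -2.02]
[0.00099472 0.00201111 0.0660278 ]
0.8 [ 0. -0.]
0.73 [-8.  7.]
0.65 [-15.  15.]
0.58 [-22.  23.]
0.51 [-28.  31.]
0.44 [-34.  40.]
0.36 [-39.  50.]
0.29 [-43.  59.]
0.22 [-47.  69.]
0.15 [-49.  79.]
0.07 [-51.  90.]
0.0 [-53. 100.]
```

Call:
step_arm(rows=[-4,0,3,0,0,0,0,-8,0,7,0,0,0,0,-15,0,15,0,0,0,0,-22,0,23,0,0,0,0,-28,0,31,0,0,0,0,-34,0,40,0,0,0,0,-39,0,50,0,0,0,0,-43,0,59,0,0,0,0,-47,0,69,0,0,0,0,-49,0,79,0,0,0,0,-50,0,84,0,0,0,0,-50,0,84,0,0,0,0])

```text
clock: 42.47
tcp_pos: [0.4868, 0.1413, 0.1565]
tool_rot: [3.14, 0.005, 0.066]
force: [-7.1, 4.9, -0.9]
width: 0.0234
grasp_force: 40.8
```

Call:
step_arm(rows=[0,0,4,0,0,0,0,-1,0,8,0,0,0,0,-1,0,11,0,0,0,0,-1,0,13,0,0,0,0,-1,0,13,0,0,0,0])

```text
clock: 42.88
tcp_pos: [0.4865, 0.1413, 0.1442]
tool_rot: [3.14, 0.004, 0.066]
force: [-4.8, 3.9, -1.1]
width: 0.0232
grasp_force: 40.9
```

```bash
python3 - <<'E'
from d import *
S();p=r.state()["tcp_pos"];print(p-knob(.0)-[0,0,.066])
E
```

```text
42.8833 [0.4865 0.1413 0.1442] [3.14  0.004 0.066] [-4.8  3.9 -1.1] 0.023225166139802245 [-0.05  0.44 -0.39  2.06  0.26  0.7  -2.11]
[0.00054183 0.00179178 0.0001717 ]
```

Call:
step_arm(rows=[-1,0,1,0,0,0,0,-1,0,2,0,0,0,0,-1,0,2,0,0,0,0])

```text
clock: 43.13
tcp_pos: [0.4866, 0.1412, 0.1433]
tool_rot: [3.14, 0.001, 0.064]
force: [-3.7, 4.0, 2.9]
width: 0.0236
grasp_force: 41.2
```

Call:
step_arm(rows=[0,0,1,0,0,0,0,0,0,2,0,0,0,0,0,0,2,0,0,0,0])

```text
clock: 43.38
tcp_pos: [0.4871, 0.1413, 0.1427]
tool_rot: [3.14, 0.0, 0.065]
force: [-6.3, 2.4, 13.0]
width: 0.0232
grasp_force: 42.4
```

Call:
step_arm(rows=[0,0,0,0,0,0,0.6,0,0,0,0,0,0,0.6,0,0,0,0,0,0,0.6,0,0,-20,0,0,0,0.6,0,0,-60,0,0,0,0.6,0,0,-100,0,0,0,0.6,0,0,-140,0,0,0,0.6,-20,30,-170,0,0,0,0.6,-20,65,-180,0,0,0,0.6,-20,105,-180,0,0,0,0.6,-20,145,-180,0,0,0,0.6,-20,185,-180,0,0,0,0.6])

```text
clock: 44.38
tcp_pos: [0.4791, -0.0476, 0.3226]
tool_rot: [3.138, -0.001, 0.064]
force: [1.0, 0.5, -0.2]
width: 0.0513
grasp_force: 0.0
```

Call:
step_arm(rows=[0,40,0,0,0,0,0.6,0,80,0,0,0,0,0.6,0,120,0,0,0,0,0.6,0,120,0,0,0,0,0.6,0,120,0,0,0,0,0.6,0,120,0,0,0,0,0.6])

```text
clock: 44.88
tcp_pos: [0.4869, -0.1647, 0.322]
tool_rot: [3.14, 0.001, 0.064]
force: [-0.7, -0.5, -0.2]
width: 0.0513
grasp_force: 0.0
```

```bash
python3 - <<'E'
from d import *
S();t=get_image("top");d=get_image("side");cv2.imwrite("pics/t11.png",t);cv2.imwrite("pics/s11.png",d)
g=[cv2.cvtColor(x,cv2.COLOR_BGR2GRAY) for x in(t,d)]
for th in np.arange(.3,-.16,-.05):
    print(th.round(2),[(pix(cam(n),knob(th))[0].round(0).tolist(),int(i[tuple(pix(cam(n),knob(th))[0].round().astype(int)[::-1])])) for n,i in zip(("top","side"),g)])
for n,i in zip(("top","side"),g):
    u,v=pix(cam(n),knob(0))[0].astype(int);print(n)
    for row in i[v-16:v+17:2,u-24:u+25:2]: print("".join("#" if x<55 else "+" if x<150 else "." for x in row))
# cover plate corners in top view (z=.053)
m=cv2.inRange(cv2.cvtColor(t,cv2.COLOR_BGR2HSV),(0,0,190),(180,40,255));m[:, :225]=0;m[:,340:]=0;m[:185]=0;m[280:]=0
c=max(cv2.findContours(m,cv2.RETR_EXTERNAL,cv2.CHAIN_APPROX_NONE)[0],key=cv2.contourArea)
P=world(cam("top"),c[:,0,:],.053)[:,:2].astype(np.float32)*1000;print("plate",cv2.minAreaRect(P),BAY)
E
```

```text
44.8833 [ 0.4869 -0.1647  0.322 ] [3.14e+00 1.00e-03 6.40e-02] [-0.7 -0.5 -0.2] 0.05133006482018705 [ 0.45  0.2  -0.24  1.88  0.06  1.07 -1.32]
0.3 [([256.0, 242.0], 45), ([297.0, 217.0], 239)]
0.25 [([256.0, 243.0], 50), ([298.0, 219.0], 241)]
0.2 [([256.0, 244.0], 53), ([299.0, 222.0], 241)]
0.15 [([256.0, 245.0], 64), ([300.0, 224.0], 241)]
0.1 [([257.0, 245.0], 57), ([300.0, 227.0], 77)]
0.05 [([257.0, 246.0], 66), ([301.0, 229.0], 43)]
0.0 [([257.0, 246.0], 66), ([301.0, 232.0], 40)]
-0.05 [([257.0, 247.0], 70), ([301.0, 234.0], 28)]
-0.1 [([257.0, 247.0], 70), ([301.0, 237.0], 96)]
-0.15 [([257.0, 247.0], 70), ([301.0, 239.0], 161)]
top
+++......................
+++......................
+++......................
+++......................
+++......................
+++......................
+++........+##+..........
+++........####..........
+++.......++++#+.........
+++++.....++++#..........
+++++......###+..........
+++++...................+
++++++.++++++++++++++++++
+++++++++++++++++++++++++
+++++++++++++++++++++++++
+++++++++++++++++++++++++
+++++++++++++++++++++++++
side
...+###.............+++++
...###+............++++++
..+##+.............+..+++
..+##..............+..+++
...#+.............++.++++
...#+.............++.++++
...#+......+++....++.++++
..........+###+..++.+++++
..........+####..++.+++++
++........+####..++.+++++
..++++++..+###+.++.++++++
.......+++++++.+++.++++++
...............+++.++++++
...............++.+++++++
...............++.+++++++
...............+..+++++++
..............++.++++++++
plate ((554.8949584960938, 97.3695068359375), (161.7385711669922, 183.72959899902344), 3.5928728580474854) [0.539  0.0927]
```

```bash
python3 - <<'E'
from d import *
a,b=[cv2.cvtColor(cv2.imread(f"pics/t{i}.png"),cv2.COLOR_BGR2GRAY) for i in(8,11)]
# -x edge of plate: brightness transition rows at several columns
for u in(265,280,295): print(u,[[int(x) for x in i[236:262:2,u]] for i in(a,b)])
print(r.close_job())
E
```

```text
265 [[247, 247, 247, 247, 247, 247, 247, 247, 215, 117, 115, 116, 115], [247, 247, 242, 233, 233, 234, 234, 247, 216, 118, 118, 117, 116]]
280 [[247, 247, 247, 247, 247, 247, 247, 247, 129, 116, 116, 114, 116], [247, 247, 247, 247, 247, 247, 247, 247, 131, 118, 117, 117, 117]]
295 [[247, 247, 247, 247, 247, 247, 247, 223, 116, 116, 116, 114, 116], [247, 247, 247, 247, 247, 247, 247, 225, 117, 116, 117, 117, 116]]
the job is handed in; nothing more can be done
None
```

The job is handed in at about 45 s: the case was pushed home against both stops, both coils and both heat sinks are inside, the cover is seated flat, the clamp foot is down on it (the knob slipped once and was re-gripped), and everything is released. I did not re-measure the case's position after the cover went on.

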